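# Square up the tube rack and hold the tall tube slanted for inspection

## Task

Push the tube rack, with its tubes in it, square and flush into the metal corner stop on the bench. Then draw the tall tube out of the rack and hold it up slanted at about 45 degrees, cap end higher, with all of it at least 15 cm above the bench, and finish while still holding it there, still. Leave the two short tubes in the rack, the rack upright and flush in its corner, and the other things on the bench where they are.

Things in the scene. Friction and masses are not known exactly. Their poses are not given: they have to be found in the camera images.
- rack: Loose plastic tube rack, a block 110 mm (x) by 190 mm (y) by 62 mm high, about 0.35 kg empty, upright on the bench; slides when pushed with 3 to 8 N. Origin: centre of its underside. Upright plain sides; below 28 mm the long sides are open slots above an 8 mm base. At the start it stands about 30 to 80 mm clear of both walls of the stop, up to 0.15 rad askew to it.
- rack_row (a point): Centre of the rack's top, 62 mm above its underside (axes as the rack). One row of three 31 mm holes lies along y through it, at y = -50, 0 and +50 mm, each holding one upright tube (which tube is where varies) that stands on the rack's floor, 8 mm above the bench. Small dark dots on the top are only marks.
- rack_corner (a point): The rack's bottom corner that belongs in the corner stop: at x = +55, y = -95, z = 0 mm in the rack's frame (the corner between its far long side and its right-hand end, as seen from the robot).
- stop: Fixed L-shaped aluminium corner stop, walls 25 mm high, 10 mm thick. Origin: inside corner, at bench level. The long wall's inside face is its plane x = 0, from y = 0 to 170 mm (far side of the rack); the short wall's inside face is its plane y = 0, from x = -100 to 0 mm (right of the rack). Its yaw is within 0.2 rad of the world's.
- stop_home (a point): Where the rack's origin belongs when the rack is home: x = -55, y = +95, z = 0 mm in the stop's frame, rack axes parallel to the stop's, the rack's +x long side against the long wall and its -y end against the short wall.
- tall_tube: Tall capped tube, 115 mm long, about 60 g: rigid body 29 mm in diameter, tapering over the lowest 14 mm to an 18 mm flat foot; fixed cap 34 mm in diameter, the top 20 mm. Origin: centre of its foot; z along the tube to the cap. In the rack the cap spans 103 to 123 mm above the bench. Loose in its hole (1 mm all round); pulled straight up, its foot clears the rack's top after 54 mm.
- tall_cap (a point): Centre of the tall tube's cap, 105 mm above its foot (10 mm below its top).
- short_tube_a: One of two short capped tubes, like the tall one in colour and width (body 29 mm, cap 34 mm wide and 20 mm high) but only 85 mm long, so its top stands 93 mm above the bench in the rack. Origin at the centre of its foot. Stays in the rack.
- short_tube_b: The other short tube, the same as short_tube_a. Stays in the rack.
- reagent_bottle: Glass reagent bottle with a screw cap, 70 mm in diameter and 150 mm high, to the right of the work, nearer the robot than the tip box. Origin at the centre of its base. Not to be disturbed.
- tip_box: Closed pipette-tip box 85 by 120 mm, 75 mm high, to the right of the corner stop. Origin at the centre of its base. Not to be disturbed.
- beaker: Empty open beaker, 72 mm in diameter and 85 mm high, to the left of the work. Origin at the centre of its base. Not to be disturbed.
There are look-alikes about, which are no part of the job. Leave any green or yellow look-alike of the short_tube_a alone.

How it is judged:
By the outcome, as a careful person would: the job done as asked, in the order asked, and still so for the second after the job is handed in, while the arm keeps its last pose, push and grip.
It also fails if it takes over 67 s, if anything falls off the work surface, if the arm or the gripper's body presses on something with over 40 N, if the wrist force passes 120 N, or if a joint passes its speed limit or range.

## Robot

A 6-joint arm with a two-finger parallel gripper is mounted at the origin on the work surface. World frame = base frame: x ahead of the robot, y to its left, z up, the work surface at z = 0. Lengths are in m, angles in rad, forces in N, time in s.
With the tool pointing down it reaches from about 0.375 to 0.9 m from the base axis. Payload 3.1 kg.
Tool frame: the origin (TCP) lies midway between the tips of the shut fingers; the grasp point (between the pads) lies 19 mm behind it; z points along the fingers, y is the direction in which the jaws open and shut (so a half turn about z gives the same grasp; the last joint's range is limited). The gripper opens to 85 mm and grips with 20 to 120 N. Pads are 22 mm wide; open, the fingers measure 114 mm over their backs; the gripper's body (76 mm by 85 mm) begins 54 mm behind the grasp point. The pads swing forward as they close: fully open they stand 13 mm farther back than shut.
Start: joints at [-1.359, 0.527, 1.433, -0, 1.181, -0.178], TCP at [0.238, -0.578, 0.192] pointing down, gripper open.
Joint ranges: [-3.08, 3.08], [-0.75, 2.2], [0.22, 2.44], [-1.43, 4.57], [0, 2.65], [-2.85, 2.85]. Speed limits (rad/s): [2.79, 2.79, 3.14, 3.14, 3.14, 3.14].

## Interface

Orientations are given as a unit quaternion [x, y, z, w].
In Python, from station import manip gives the robot as it stands.
- The arm moves only by the tool servo_tool, never from a script. Its argument "motion" is a list of rows, each a list of 7 numbers: the shift along the tool's x, y, z in mm, then the turn, a rotation vector about the tool's x, y, z in rad, then the opening, from -1 (shut) to 1 (fully open), so that 0 is half open. In form: [[x, y, z, rx, ry, rz, hand], ...]. A call has 1 to 12 rows; each row shifts and turns the pose as measured when the row begins, along the tool's axes as they then stand; what a row does not reach is not made up. A row lasts 1/12 s, in which the tool goes at most 41.7 mm and 7.16 degrees, less where a joint would pass 70% of its speed; a pose out of reach is approached as far as the arm can. A call with a gripper value outside its range is refused whole. The fingers move at their own pace and stop on an object; "grip_force" is the grip in N (left out, the last holds). Time passes only in rows, so rows that do not move let the fingers close. It gives the time, the measured TCP pose, the force and the opening at its end, in the units of the state.
- manip.sense(): the state, without advancing time (a new reading comes with each control period).
- manip.snapshot(name): name is "side" or "top" or "wrist"; returns a dict with "frame" (384x512x3 uint8, red, green, blue), "mtx" (3x3 intrinsics, pixels), "world_from_camera" (4x4, takes a point from camera to world coordinates). Camera axes: x right, y up, looking along -z (the intrinsics and any distortion apply to the point x, -y, -z); pixel columns grow to the right and rows downward; lengths in m; the calibration is good to about 2 mm. A picture is of the moment at which its call begins. There is no depth.
- manip.sign_off(): hands the job in, once; it reports no verdict.
The state is a dict: "t": time; "q": joint angles; "qd": joint speeds; "tau": joint torques, N m; "tcp_pos": TCP position; "tool_rot": TCP orientation; "force": force on the tool from outside, world axes, zero at the start; "ft_torque": the same for the moment, N m; "finger_gap": opening from 0.0 (shut) to 1.0 (fully open).
Only numpy, scipy, OpenCV 4.12 (cv2) and the standard library are available. Lean on these libraries where they do the work, as an engineer would, in place of code of your own. Each camera call takes 0.05 s, during which the arm holds its last target.

## Working session

There is one attempt and no reset: what is moved stays moved. The work goes in short steps, Python scripts to look and compute and a tool call to move; the robot and the scene stay as the last step left them, time stands still between calls to the robot, and variables do not carry over. Pictures are saved under pics/ and viewed, and the job is handed in when it is done.

Besides the shell and the picture viewer there is one more tool, called after ">>>" by a JSON object that holds its "name" and its "arguments", one argument or row to a line. servo_tool: Moves the arm, as the interface text tells. Its arguments: {"type":"object","properties":{"motion":{"type":"array"},"grip_force":{"type":"number"}},"required":["motion"]}

```bash
mkdir -p pics; ls
python3 - <<'E'
from station import manip
import cv2
s=manip.sense(); print(s)
for n in("top","side","wrist"):
    d=manip.snapshot(n); cv2.imwrite(f"pics/{n}0.png",d["frame"][:,:,::-1]); print(n,d["mtx"].tolist(),d["world_from_camera"].round(4).tolist(),[k for k in d])
E
```

```text
pics
{'t': 0.0, 'q': array([-1.35847866e+00,  5.28474756e-01,  1.43390972e+00,  2.64440902e-05,
        1.18139721e+00, -1.78549656e-01]), 'qd': array([-0.00047414, -0.00093423,  0.00049692, -0.00050222, -0.00116281,
       -0.0014083 ]), 'tau': array([ 5.43609040e-04, -4.42347372e+01, -1.78020698e+01, -2.61038222e-04,
        8.30325647e-03, -7.35824244e-06]), 'tcp_pos': array([ 0.23795342, -0.57706187,  0.19112608]), 'tool_rot': array([ 9.80963938e-01,  1.94186907e-01, -6.25400506e-06, -1.09456827e-03]), 'force': array([0.80567076, 0.08505446, 0.09021226]), 'ft_torque': array([-0.05489442,  0.02220526, -0.03107289]), 'finger_gap': 1.0003757108350142}
top [[383.14358531736167, 0.0, 252.97668907132893], [0.0, 383.14358531736167, 186.18742238856944], [0.0, 0.0, 1.0]] [[-0.0086, 0.9819, -0.1895, 0.3414], [-0.9999, -0.0059, 0.0144, 0.023], [0.013, 0.1896, 0.9818, 1.2209], [0.0, 0.0, 0.0, 1.0]] ['frame', 'mtx', 'world_from_camera']
side [[495.1255905763929, 0.0, 256.3604092276125], [0.0, 495.1255905763929, 189.81682623911644], [0.0, 0.0, 1.0]] [[-0.9156, 0.2839, -0.2847, 0.1903], [-0.402, -0.653, 0.6418, 0.9201], [-0.0037, 0.7021, 0.712, 1.0972], [0.0, 0.0, 0.0, 1.0]] ['frame', 'mtx', 'world_from_camera']
wrist [[303.8472723994645, 0.0, 254.18231557845482], [0.0, 303.8472723994645, 191.60333724057472], [0.0, 0.0, 1.0]] [[0.3806, 0.8851, 0.2677, 0.3058], [-0.9247, 0.3649, 0.1084, -0.551], [-0.0017, -0.2888, 0.9574, 0.3719], [0.0, 0.0, 0.0, 1.0]] ['frame', 'mtx', 'world_from_camera']
```

View pics/top0.png

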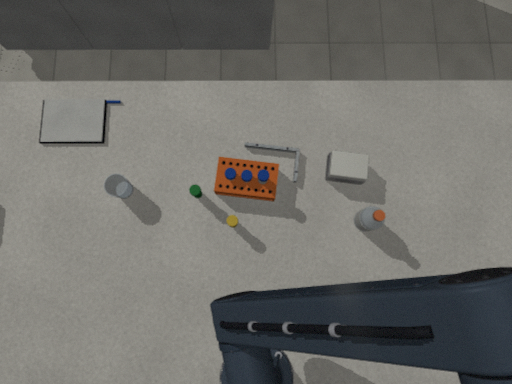

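View pics/side0.png

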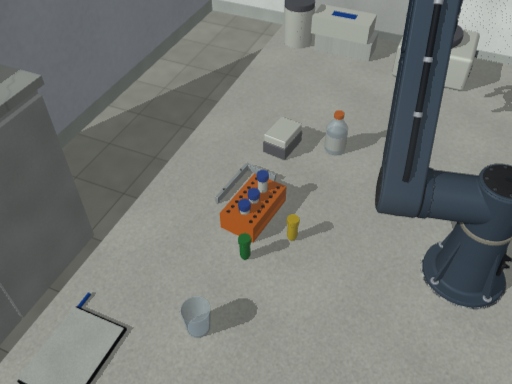

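View pics/wrist0.png

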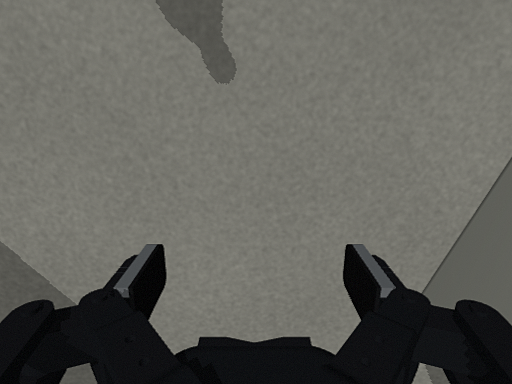

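The top view shows the rack at about (247,178), the L stop at (272,147)/(297,165), a green standing tube at (195,190) and a yellow one at (232,221). In the side view the tallest blue cap is at (262,176). I'll enlarge both.

```bash
cat > h.py <<'E'
import numpy as np, cv2
def ray(d,u,v,z):
    K=d["mtx"];T=d["world_from_camera"]
    r=np.array([(u-K[0,2])/K[0,0],-(v-K[1,2])/K[1,1],-1.])
    r=T[:3,:3]@r;o=T[:3,3]
    return o+r*(z-o[2])/r[2]
def proj(d,p):
    K=d["mtx"];T=d["world_from_camera"]
    c=T[:3,:3].T@(np.asarray(p,float)-T[:3,3])
    return np.array([K[0,0]*c[0]/-c[2]+K[0,2], K[1,1]*c[1]/c[2]+K[1,2]])
def crop(d,u0,v0,u1,v1,s,name):
    f=d["frame"][v0:v1,u0:u1,::-1]
    cv2.imwrite(name,cv2.resize(f,None,fx=s,fy=s,interpolation=cv2.INTER_CUBIC))
E
python3 - <<'E'
from station import manip
from h import *
d=manip.snapshot("top"); crop(d,180,130,310,230,6,"pics/tc.png")
d=manip.snapshot("side"); crop(d,205,150,315,270,5,"pics/sc.png")
E
```

```text
(no output)
```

View pics/tc.png

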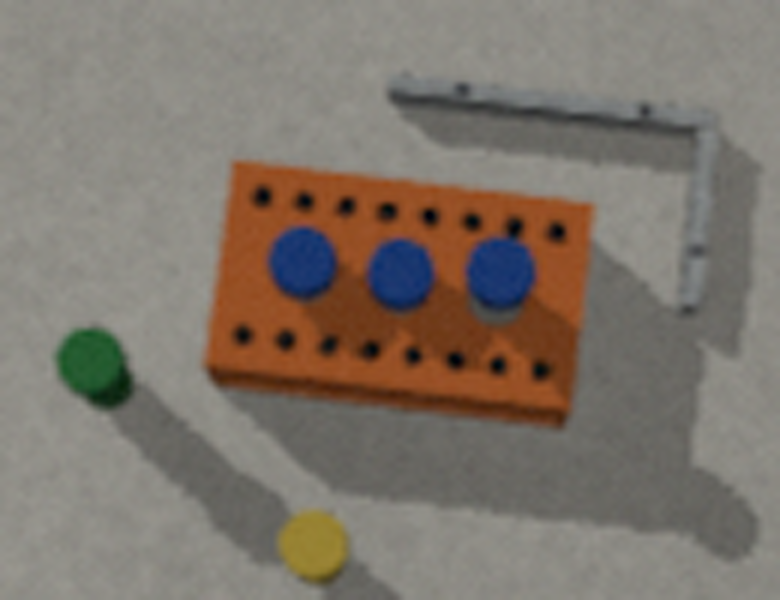

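View pics/sc.png

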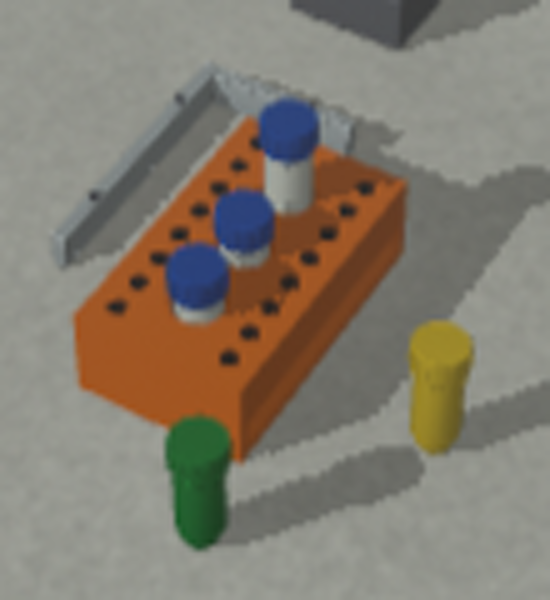

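```bash
cat > meas.py <<'E'
from h import *
from scipy.optimize import least_squares
def fc(c,s,o): return ((c[0]+.5)/s-.5+o[0],(c[1]+.5)/s-.5+o[1])
def W(th): return np.array([[np.cos(th),-np.sin(th)],[np.sin(th),np.cos(th)]])
def fit(obs,x0):
    # obs: list of (d,(u,v),local xyz)
    def f(x):
        r=[]
        for d,uv,p in obs:
            w=np.r_[W(x[2])@np.array(p[:2])+x[:2],p[2]]
            r+=list(proj(d,w)-uv)
        return r
    s=least_squares(f,x0); return s.x,np.array(s.fun).reshape(-1,2)
E
python3 - <<'E'
from station import manip
from meas import *
t=manip.snapshot("top"); s=manip.snapshot("side")
T=lambda *c:fc(c,6,(180,130)); S=lambda *c:fc(c,5,(205,150))
h=.062
rt=[(t,T(235,162),(.055,.095,h)),(t,T(594,205),(.055,-.095,h)),(t,T(568,410),(-.055,-.095,h)),(t,T(208,368),(-.055,.095,h))]
rs=[(s,S(75,315),(.055,.095,h)),(s,S(408,183),(-.055,-.095,h)),(s,S(242,386),(-.055,.095,h)),(s,S(82,386),(.055,.095,0)),(s,S(404,250),(-.055,-.095,0)),(s,S(241,460),(-.055,.095,0))]
z=.025
st=[(t,T(389,76),(.010,.17,z)),(t,T(716,113),(.010,-.010,z)),(t,T(700,308),(-.1,-.010,z)),(t,T(682,306),(-.1,0,z)),(t,T(390,91),(0,.17,z)),(t,T(698,128),(0,0,z))]
ss=[(s,S(212,66),(.01,-.01,z)),(s,S(52,236),(.01,.17,z)),(s,S(66,242),(0,.17,z)),(s,S(65,267),(0,.17,0))]
for n,o in(("rack top",rt),("rack side",rs),("rack both",rt+rs),("stop top",st),("stop both",st+ss)):
    x,r=fit(o,[.5,0,0]); print(n,x.round(4),np.abs(r).max(0).round(2),np.sqrt((r**2).mean()).round(2))
for n,u,zz in(("L",T(303,261),.093),("M",T(401,273),.093),("R",T(500,272),.123),("green",T(90,360),.085),("yel",T(313,545),.085)):
    print(n,ray(t,*u,zz).round(4))
for n,u,zz in(("R",S(289,115),.123),("green",S(198,433),.085),("yel",S(441,337),.085)):
    print("side",n,ray(s,*u,zz).round(4))
E
```

```text
rack top [ 0.5937  0.0259 -0.1274] [0.79 0.3 ] 0.42
rack side [ 0.597   0.0222 -0.1275] [0.33 0.79] 0.38
rack both [ 0.5955  0.0241 -0.1291] [1.32 1.46] 0.65
stop top [ 0.6882 -0.1353 -0.1214] [0.6  0.28] 0.28
stop both [ 0.6881 -0.136  -0.1324] [0.74 1.05] 0.42
L [0.5997 0.0751 0.093 ]
M [0.5932 0.0259 0.093 ]
R [ 0.5868 -0.0226  0.123 ]
green [0.5512 0.1821 0.085 ]
yel [0.4576 0.0702 0.085 ]
side R [ 0.5918 -0.0282  0.123 ]
side green [0.5555 0.1773 0.085 ]
side yel [0.4622 0.0634 0.085 ]
```

```bash
cat > go.py <<'E'
from station import manip
from h import *
from scipy.spatial.transform import Rotation as Ro
def to(p=None,yaw=None,R=None):
    s=manip.sense(); R0=Ro.from_quat(s["tool_rot"])
    x=R0.as_matrix()
    print("t",round(s["t"],2),"tcp",s["tcp_pos"].round(4),"yaw",round(np.arctan2(x[1,0],x[0,0]),4),"z",x[:,2].round(3),"F",s["force"].round(1),"gap",round(s["finger_gap"],3))
    if p is not None: print("shift mm",(R0.inv().apply(np.array(p)-s["tcp_pos"])*1e3).round(1))
    if yaw is not None: R=Ro.from_euler('z',yaw)*Ro.from_euler('x',np.pi)
    if R is not None: print("turn",(R0.inv()*R).as_rotvec().round(4))
E
python3 - <<'E'
from go import *
to([.517,.0143,.231],-.127)
E
```

```text
t 0.35 tcp [ 0.2381 -0.5777  0.1919] yaw 0.3908 z [-0.  0. -1.] F [0.1 0.3 1.2] gap 1.002
shift mm [ 483.4 -441.1  -38.9]
turn [-5.000e-04  0.000e+00  5.178e-01]
```

>>> {"name": "servo_tool", "arguments": {
  "motion": [
    [0,0,-10,0,0,0.1,0.3],
    [0,0,-10,0,0,0.1,0.3],
    [0,0,-10,0,0,0.1,0.3],
    [0,0,-10,0,0,0.1,0.3],
    [0,0,-5,0,0,0.1,0.3],
    [0,0,0,0,0,0.05,0.3],
    [0,0,0,0,0,0,0.3]
  ]
}}

```text
t: 0.93
tcp_pos: [0.2378, -0.5767, 0.2378]
tool_rot: [0.996, -0.093, -0.001, -0.002]
force: [0.8, 0.3, -0.5]
finger_gap: 0.649
```

Run:
```python
from go import *
to([.517,.0143,.231],-.127)
```

```text
t 0.93 tcp [ 0.2378 -0.5767  0.2378] yaw -0.1865 z [-0.001  0.004 -1.   ] F [ 0.8  0.3 -0.5] gap 0.649
shift mm [ 164.8 -632.5    8.7]
turn [-0.0034  0.0014 -0.0595]
```

>>> {"name": "servo_tool", "arguments": {
  "motion": [
    [9,-35,0,0,0,-0.02,0.3],
    [9,-35,0,0,0,-0.02,0.3],
    [9,-35,0,0,0,-0.02,0.3],
    [9,-35,0,0,0,0,0.3],
    [9,-35,0,0,0,0,0.3],
    [9,-35,0,0,0,0,0.3],
    [9,-35,0,0,0,0,0.3],
    [9,-35,0,0,0,0,0.3],
    [9,-35,0,0,0,0,0.3],
    [9,-35,0,0,0,0,0.3],
    [9,-35,0,0,0,0,0.3],
    [9,-35,0,0,0,0,0.3]
  ]
}}

```text
t: 1.93
tcp_pos: [0.4013, -0.1662, 0.2351]
tool_rot: [0.998, -0.06, 0.0, 0.002]
force: [0.1, -0.8, -0.1]
finger_gap: 0.648
```

Run:
```python
from go import *
to([.517,.0143,.231],-.127)
```

```text
t 1.93 tcp [ 0.4013 -0.1662  0.2351] yaw -0.1191 z [ 0.001 -0.004 -1.   ] F [ 0.1 -0.8 -0.1] gap 0.648
shift mm [  93.5 -192.9    3.6]
turn [ 0.0035 -0.0011  0.0079]
```

>>> {"name": "servo_tool", "arguments": {
  "motion": [
    [15,-32,0,0,0,0,0.3],
    [15,-32,0,0,0,0,0.3],
    [15,-32,0,0,0,0,0.3],
    [15,-32,0,0,0,0,0.3],
    [15,-32,0,0,0,0,0.3],
    [10,-15,0,0,0,0,0.3],
    [5,-6,0,0,0,0,0.3],
    [0,0,0,0,0,0,0.3]
  ]
}}

```text
t: 2.6
tcp_pos: [0.5154, 0.0206, 0.2348]
tool_rot: [0.999, -0.049, 0.001, 0.001]
force: [-0.7, 0.4, 0.3]
finger_gap: 0.649
```

Run:
```python
from go import *
to([.517,.0143,.032],-.127)
d=manip.snapshot("top"); crop(d,180,130,310,230,6,"pics/tc1.png")
d=manip.snapshot("side"); crop(d,205,100,345,270,4,"pics/sc1.png")
```

```text
t 2.6 tcp [0.5154 0.0206 0.2348] yaw -0.0975 z [ 0.002 -0.002 -1.   ] F [-0.7  0.4  0.3] gap 0.649
shift mm [  1.6   5.7 202.8]
turn [ 0.0017 -0.0027  0.0295]
```

View pics/sc1.png

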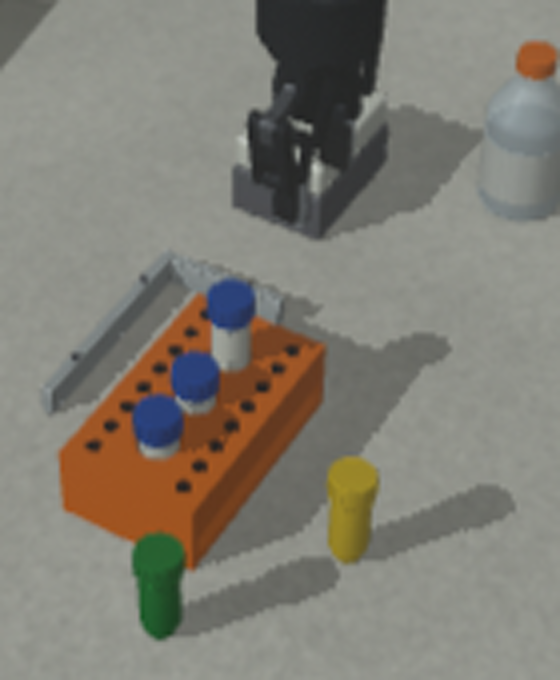

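The gripper hangs in front of the rack, clear of everything. I'll descend in front of the near long side.

>>> {"name": "servo_tool", "arguments": {
  "motion": [
    [1,3,20,0,0,0.015,0.3],
    [1,3,25,0,0,0.015,0.3],
    [0,0,25,0,0,0,0.3],
    [0,0,25,0,0,0,0.3],
    [0,0,20,0,0,0,0.3],
    [0,0,0,0,0,0,0.3]
  ]
}}

```text
t: 3.2
tcp_pos: [0.5137, 0.0023, 0.119]
tool_rot: [0.998, -0.07, 0.003, 0.003]
force: [-0.4, 0.2, 0.3]
finger_gap: 0.651
```

Run:
```python
from go import *
to([.517,.0143,.032],-.127)
d=manip.snapshot("side"); crop(d,205,100,345,270,4,"pics/sc2.png")
d=manip.snapshot("top"); crop(d,180,130,310,230,6,"pics/tc2.png")
```

```text
t 3.2 tcp [0.5137 0.0023 0.119 ] yaw -0.1405 z [ 0.006 -0.007 -1.   ] F [-0.4  0.2  0.3] gap 0.651
shift mm [  1.  -12.9  86.9]
turn [ 0.006  -0.0064 -0.0135]
```

View pics/sc2.png

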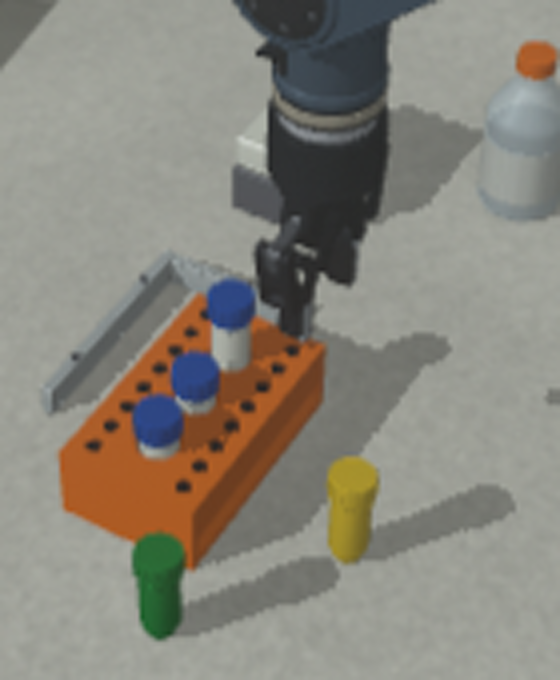

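>>> {"name": "servo_tool", "arguments": {
  "motion": [
    [0,-6,0,0.006,-0.006,-0.01,0.3],
    [0,-3,0,0,0,0,0.3],
    [0,0,0,0,0,0,0.3],
    [0,0,20,0,0,0,0.3],
    [0,0,20,0,0,0,0.3],
    [0,0,20,0,0,0,0.3],
    [0,0,0,0,0,0,0.3]
  ]
}}

```text
t: 3.88
tcp_pos: [0.5276, 0.0094, 0.071]
tool_rot: [0.998, -0.064, 0.015, 0.002]
force: [-1.2, -0.1, -0.4]
finger_gap: 0.647
```

Run:
```python
from go import *
to([.517,.0143,.032],-.127)
d=manip.snapshot("side"); crop(d,205,100,345,270,4,"pics/sc3.png")
```

```text
t 3.88 tcp [0.5276 0.0094 0.071 ] yaw -0.1291 z [ 0.03  -0.005 -1.   ] F [-1.2 -0.1 -0.4] gap 0.647
shift mm [-12.3  -3.6  38.7]
turn [ 0.0015 -0.0301 -0.0021]
```

View pics/sc3.png

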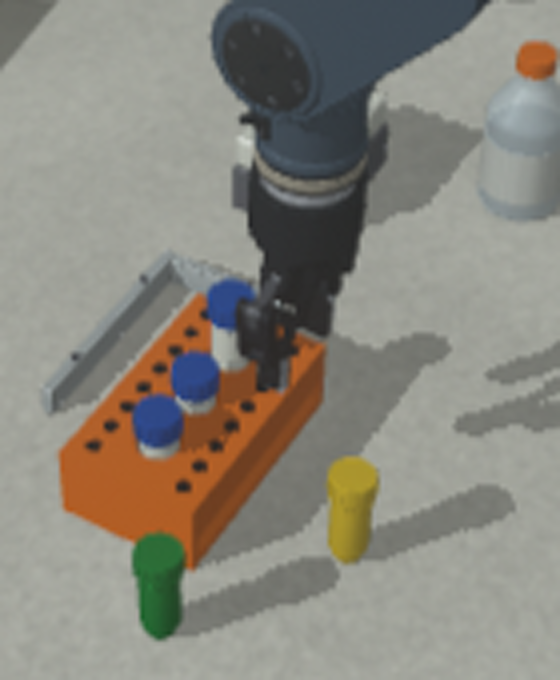

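>>> {"name": "servo_tool", "arguments": {
  "motion": [
    [-8,-2,-3,0,-0.02,0,0.3],
    [-4,-1,0,0,-0.01,0,0.3],
    [0,0,0,0,0,0,0.3]
  ]
}}

```text
t: 4.18
tcp_pos: [0.5195, 0.0139, 0.0789]
tool_rot: [0.998, -0.064, 0.004, 0.001]
force: [-0.3, -0.3, 0.4]
finger_gap: 0.65
```

Run:
```python
from go import *
to([.515,.0143,.032],-.127)
```

```text
t 4.18 tcp [0.5195 0.0139 0.0789] yaw -0.1279 z [ 0.007 -0.003 -1.   ] F [-0.3 -0.3  0.4] gap 0.65
shift mm [-4.9  0.1 46.9]
turn [ 0.002  -0.0076 -0.001 ]
```

Descend more slowly, compensating the tilt drift.

>>> {"name": "servo_tool", "arguments": {
  "motion": [
    [-4,0,8,0,-0.007,0,0.3],
    [0,0,10,0,0,0,0.3],
    [0,0,10,0,0,0,0.3],
    [0,0,5,0,0,0,0.3],
    [0,0,0,0,0,0,0.3]
  ]
}}

```text
t: 4.6
tcp_pos: [0.5182, 0.0139, 0.0457]
tool_rot: [0.998, -0.064, 0.004, 0.002]
force: [-0.3, 0.9, -1.7]
finger_gap: 0.649
```

Run:
```python
from go import *
to([.515,.0143,.032],-.127)
```

```text
t 4.6 tcp [0.5182 0.0139 0.0457] yaw -0.1273 z [ 0.008 -0.004 -1.   ] F [-0.3  0.9 -1.7] gap 0.649
shift mm [-3.3 -0.  13.7]
turn [ 0.0025 -0.008  -0.0003]
```

>>> {"name": "servo_tool", "arguments": {
  "motion": [
    [-2,0,6,0,-0.007,0,0.3],
    [0,0,6,0,0,0,0.3],
    [0,0,0,0,0,0,0.3]
  ]
}}

```text
t: 4.85
tcp_pos: [0.5155, 0.0141, 0.0313]
tool_rot: [0.998, -0.064, -0.001, 0.001]
force: [-0.3, 0.1, 0.4]
finger_gap: 0.645
```

Run:
```python
from go import *
to([.515,.0143,.032],-.127)
d=manip.snapshot("side"); crop(d,205,100,345,270,4,"pics/sc4.png")
d=manip.snapshot("wrist"); cv2.imwrite("pics/w4.png",d["frame"][:,:,::-1])
```

```text
t 4.85 tcp [0.5155 0.0141 0.0313] yaw -0.1275 z [-0.002 -0.002 -1.   ] F [-0.3  0.1  0.4] gap 0.645
shift mm [-0.5 -0.1 -0.7]
turn [ 0.0024  0.0019 -0.0005]
```

View pics/sc4.png

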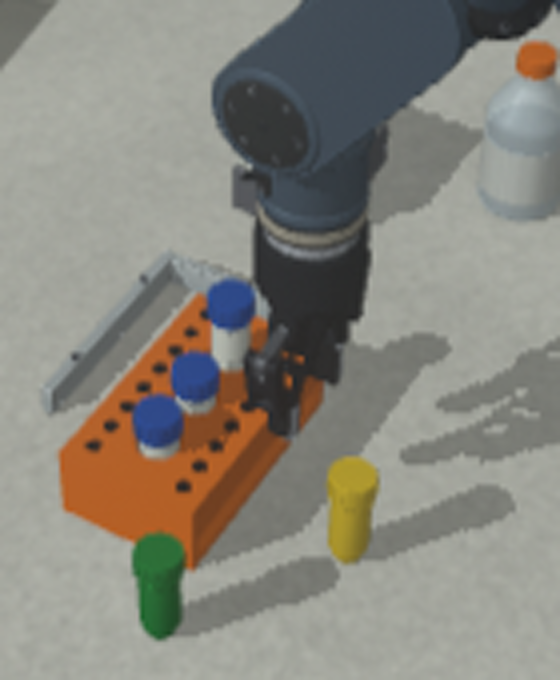

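View pics/w4.png

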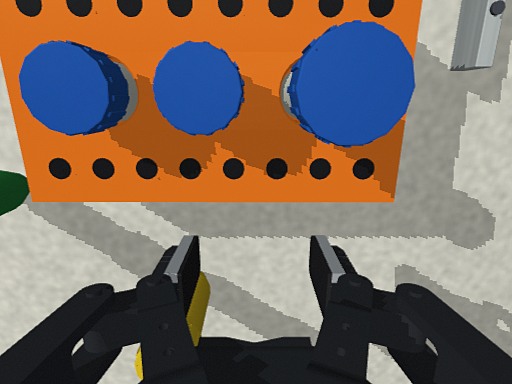

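The wrist view shows the rack's near edge (row ~202) level with the open fingers (tips at (190,240), (318,240)) and the tall cap on the right at (350,85). Starting the +x push.

>>> {"name": "servo_tool", "arguments": {
  "motion": [
    [5,0,0,0,0,0,0.3],
    [5,0,0,0,0,0,0.3],
    [5,0,0,0,0,0,0.3],
    [5,0,0,0,0,0,0.3],
    [5,0,0,0,0,0,0.3],
    [5,0,0,0,0,0,0.3]
  ]
}}

```text
t: 5.45
tcp_pos: [0.5493, 0.0098, 0.0334]
tool_rot: [0.998, -0.064, 0.001, 0.001]
force: [0.3, 0.5, 0.3]
finger_gap: 0.651
```

Run:
```python
from go import *
to([.582,.006,.032],-.127)
d=manip.snapshot("top"); crop(d,180,130,310,230,6,"pics/tc5.png")
d=manip.snapshot("wrist"); cv2.imwrite("pics/w5.png",d["frame"][:,:,::-1])
```

```text
t 5.45 tcp [0.5493 0.0098 0.0334] yaw -0.1274 z [ 0.002 -0.003 -1.   ] F [0.3 0.5 0.3] gap 0.651
shift mm [32.9 -0.4  1.4]
turn [ 0.0026 -0.0019 -0.0004]
```

View pics/w5.png

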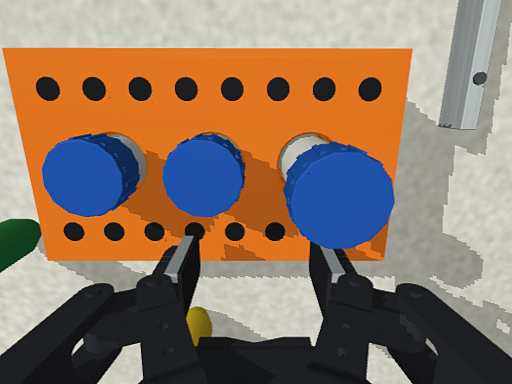

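Run:
```python
from go import *
d=manip.snapshot("side"); crop(d,205,100,345,270,4,"pics/sc5.png")
```

```text
(no output)
```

View pics/sc5.png

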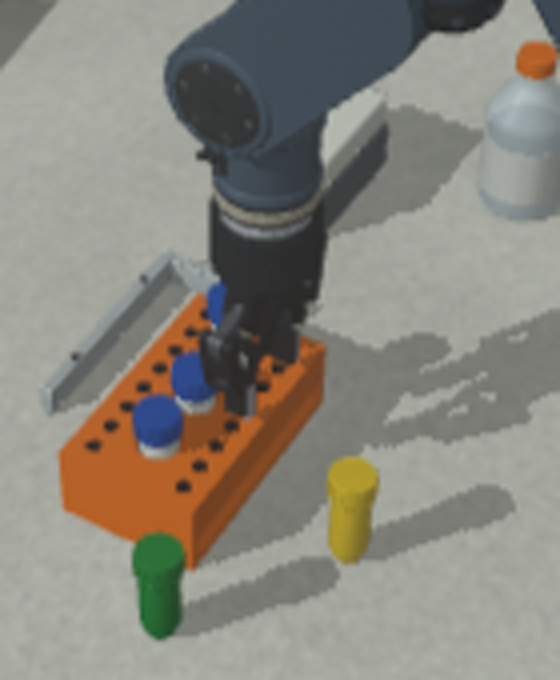

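View pics/tc5.png

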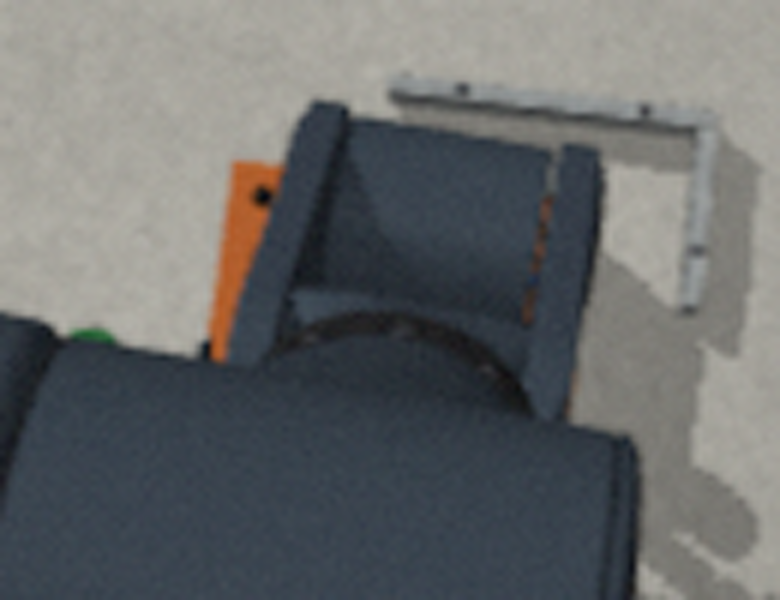

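Run:
```python
from go import *
s=manip.sense(); print(s["tcp_pos"],s["force"])
d=manip.snapshot("side"); crop(d,235,140,295,220,10,"pics/sc6.png")
for z in(.035,.05,.062,.075,.09): print(z,ray(d,265,202,z).round(4))
R=Ro.from_quat(s["tool_rot"])
for y in(.028,.04,-.028,-.04): print(y,[ (proj(d,s["tcp_pos"]+R.apply([0,y,z])).round(1)-[235,140])*10 for z in (0,-.01,-.03)])
```

```text
[0.54903166 0.00981126 0.03321602] [-0.49106712  0.09147907 -0.23008655]
0.035 [ 0.5715 -0.0014  0.035 ]
0.05 [0.5661 0.0116 0.05  ]
0.062 [0.5618 0.022  0.062 ]
0.075 [0.5571 0.0333 0.075 ]
0.09 [0.5517 0.0463 0.09  ]
0.028 [array([403., 612.]), array([404., 589.]), array([405., 541.])]
0.04 [array([423., 587.]), array([424., 563.]), array([426., 516.])]
-0.028 [array([307., 734.]), array([308., 711.]), array([308., 664.])]
-0.04 [array([286., 761.]), array([287., 738.]), array([287., 690.])]
```

View pics/sc6.png

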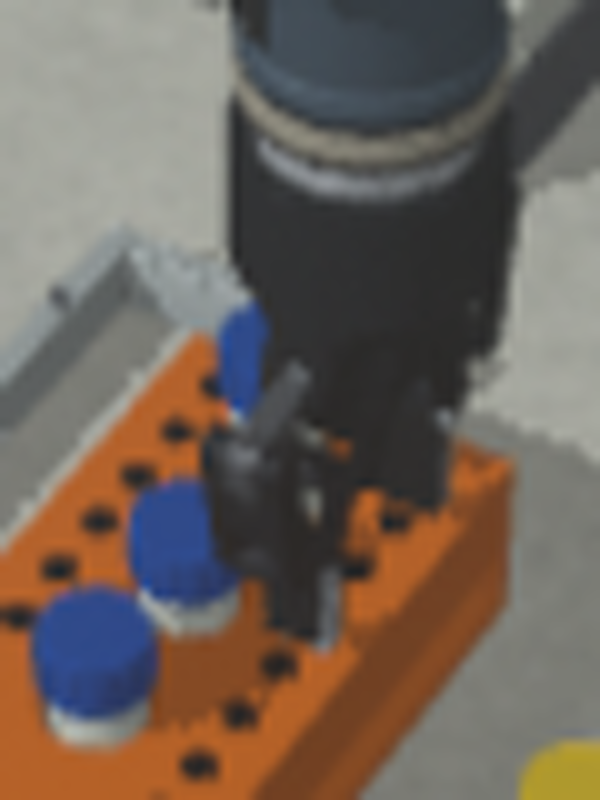

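Run:
```python
from go import *
d=manip.snapshot("wrist"); print(d["world_from_camera"].round(4))
cv2.imwrite("pics/w6.png",d["frame"][:,:,::-1])
obj=np.array([[.055,.095,.062],[.055,-.095,.062],[-.055,-.095,.062],[-.055,.095,.062]])
img=np.array([[3,49],[412,48],[384,260],[48,260]],float)
ok,rv,tv=cv2.solvePnP(obj,img,d["mtx"],None)
R=cv2.Rodrigues(rv)[0]; c=(-R.T@tv).ravel(); print("cam in rack",c.round(4), "err",np.abs(cv2.projectPoints(obj,rv,tv,d["mtx"],None)[0][:,0]-img).max())
th=-.128; Rz=np.array([[np.cos(th),-np.sin(th)],[np.sin(th),np.cos(th)]]); print(Rz@c[:2]+[.595,.0245],c[2])
# project fingers in wrist image
s=manip.sense();Rt=Ro.from_quat(s["tool_rot"])
for y in(.028,-.028): print([proj(d,s["tcp_pos"]+Rt.apply([x,y,z])).round(0) for x in(-.011,.011) for z in (0,-.01,-.04)])
```

```text
[[-1.274e-01  9.496e-01  2.863e-01  6.209e-01]
 [-9.918e-01 -1.228e-01 -3.410e-02 -5.000e-04]
 [ 2.700e-03 -2.883e-01  9.575e-01  2.138e-01]
 [ 0.000e+00  0.000e+00  0.000e+00  1.000e+00]]
cam in rack [ 0.0307 -0.0221  0.2162] err 0.40795188802064786
[ 0.62265346 -0.0013764 ] 0.21615785750862124
[array([295., 236.]), array([297., 243.]), array([304., 269.]), array([296., 204.]), array([298., 210.]), array([306., 230.])]
[array([209., 236.]), array([206., 243.]), array([198., 269.]), array([207., 204.]), array([205., 210.]), array([195., 230.])]
```

Side and wrist views both put the fingertips at z ≈ 0.07, above the rack top, while the reported TCP is 0.033. The rack hasn't moved. I'll raise and shut the fingers to learn the true tip offset.

>>> {"name": "servo_tool", "arguments": {
  "motion": [
    [-5,0,-8,0,0,0,0.3],
    [-6,0,-10,0,0,0,0],
    [-6,0,-10,0,0,0,-1],
    [-6,0,-10,0,0,0,-1],
    [-6,0,-10,0,0,0,-1],
    [0,0,0,0,0,0,-1],
    [0,0,0,0,0,0,-1],
    [0,0,0,0,0,0,-1],
    [0,0,0,0,0,0,-1]
  ]
}}

```text
t: 6.45
tcp_pos: [0.5131, 0.015, 0.0882]
tool_rot: [0.998, -0.063, -0.0, 0.001]
force: [-0.0, 0.1, 0.3]
finger_gap: 0.002
```

Run:
```python
from go import *
to([.515,.0143,.032],-.127)
s=manip.sense();Rt=Ro.from_quat(s["tool_rot"])
d=manip.snapshot("side"); crop(d,235,120,305,220,6,"pics/sc7.png")
print([((proj(d,s["tcp_pos"]+Rt.apply([0,0,z]))-[235,120])*6).round(0) for z in (0,-.01,-.02,-.04)])
d=manip.snapshot("wrist"); cv2.imwrite("pics/w7.png",d["frame"][:,:,::-1])
print([proj(d,s["tcp_pos"]+Rt.apply([x,0,z])).round(0) for x in(-.011,.011) for z in (0,-.01,-.02,-.04)])
```

```text
t 6.45 tcp [0.5131 0.015  0.0882] yaw -0.127 z [-0.    -0.003 -1.   ] F [-0.   0.1  0.3] gap 0.002
shift mm [ 2.   0.3 56.2]
turn [ 0.0025 -0.0001  0.    ]
[array([282., 474.]), array([283., 459.]), array([283., 444.]), array([285., 414.])]
[array([252., 236.]), array([252., 243.]), array([251., 250.]), array([251., 269.]), array([252., 204.]), array([251., 209.]), array([251., 215.]), array([251., 230.])]
```

View pics/sc7.png

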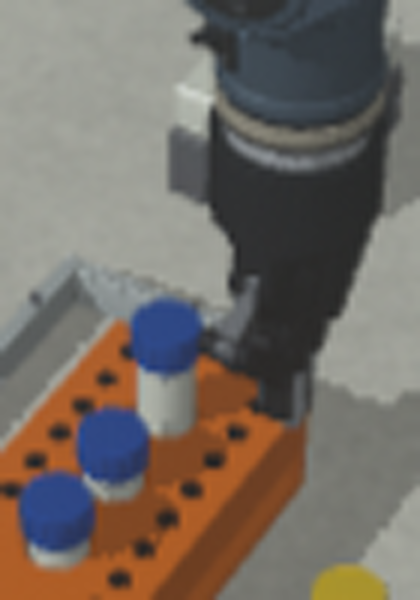

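View pics/w7.png

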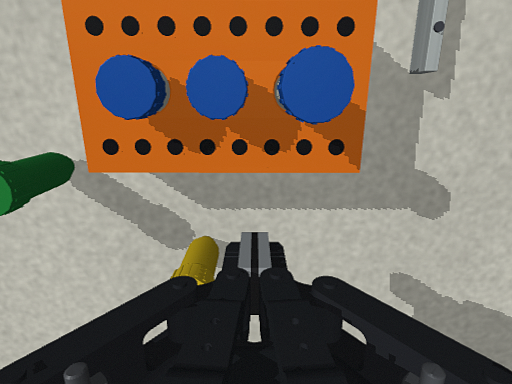

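Both views put the tips about 38 mm behind the reported TCP: side tip at crop (287,425) against the predicted (282,474), wrist tip rows 232/268 against 204/236. I'll use that offset from here, so TCP z ≈ −0.003 gives tips at about 36 mm. I'll descend gently and watch the force.

>>> {"name": "servo_tool", "arguments": {
  "motion": [
    [1,2,8,0,0,0,0.3],
    [0,0,12,0,0,0,0.3],
    [0,0,12,0,0,0,0.3],
    [0,0,12,0,0,0,0.3],
    [0,0,6,0,0,0,0.3],
    [0,0,0,0,0,0,0.3]
  ]
}}

```text
t: 7.05
tcp_pos: [0.5148, 0.0117, 0.032]
tool_rot: [0.998, -0.064, -0.001, 0.001]
force: [-1.1, 0.3, 0.6]
finger_gap: 0.648
```

Run:
```python
from go import *
to([.514,.0143,-.003],-.127)
```

```text
t 7.05 tcp [0.5148 0.0117 0.032 ] yaw -0.1273 z [-0.002 -0.002 -1.   ] F [-1.1  0.3  0.6] gap 0.648
shift mm [-1.1 -2.6 35. ]
turn [ 0.0026  0.0016 -0.0003]
```

>>> {"name": "servo_tool", "arguments": {
  "motion": [
    [0,0,7,0,0,0,0.3],
    [0,0,8,0,0,0,0.3],
    [0,0,8,0,0,0,0.3],
    [0,0,6,0,0,0,0.3],
    [0,0,0,0,0,0,0.3]
  ]
}}

```text
t: 7.47
tcp_pos: [0.5154, 0.0112, -0.0003]
tool_rot: [0.998, -0.064, -0.001, 0.001]
force: [-0.6, -0.1, -0.5]
finger_gap: 0.646
```

Run:
```python
from go import *
to([.514,.0143,-.003],-.127)
s=manip.sense();Rt=Ro.from_quat(s["tool_rot"])
d=manip.snapshot("side"); crop(d,205,100,345,270,4,"pics/sc8.png")
for y in(-.028,.028):print([((proj(d,s["tcp_pos"]+Rt.apply([0,y,z]))-[205,100])*4).round(0) for z in (-.0,-.04)])
```

```text
t 7.47 tcp [ 5.154e-01  1.120e-02 -3.000e-04] yaw -0.1275 z [-0.002 -0.002 -1.   ] F [-0.6 -0.1 -0.5] gap 0.646
shift mm [-1.7 -2.9  2.7]
turn [ 0.0027  0.0015 -0.0005]
[array([284., 499.]), array([286., 463.])]
[array([321., 450.]), array([323., 413.])]
```

View pics/sc8.png

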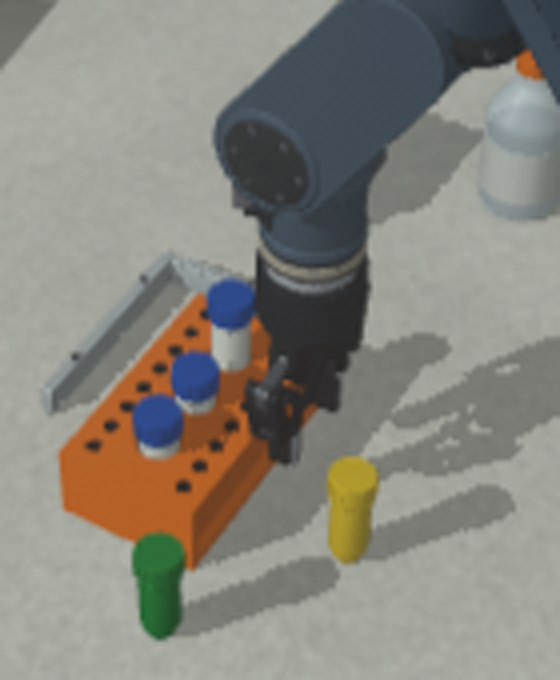

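TCP is at z≈0 with no bench contact, which confirms the offset. The tips now stand before the near face, below the rack's top. Pushing +x.

>>> {"name": "servo_tool", "arguments": {
  "motion": [
    [4,0,0,0,0,0,0.3],
    [4,0,0,0,0,0,0.3],
    [4,0,0,0,0,0,0.3],
    [4,0,0,0,0,0,0.3],
    [4,0,0,0,0,0,0.3]
  ]
}}

```text
t: 7.93
tcp_pos: [0.5347, 0.0091, 0.0006]
tool_rot: [0.998, -0.063, -0.003, 0.001]
force: [-2.3, 0.1, -1.7]
finger_gap: 0.652
```

Run:
```python
from go import *
to([.582,.006,-.003],-.127)
d=manip.snapshot("wrist"); cv2.imwrite("pics/w9.png",d["frame"][:,:,::-1])
d=manip.snapshot("side"); crop(d,205,100,345,270,4,"pics/sc9.png")
```

```text
t 7.93 tcp [0.5347 0.0091 0.0006] yaw -0.1266 z [-0.005 -0.002 -1.   ] F [-2.3  0.1 -1.7] gap 0.652
shift mm [47.3 -3.   3.3]
turn [0.0026 0.0052 0.0004]
```

View pics/w9.png

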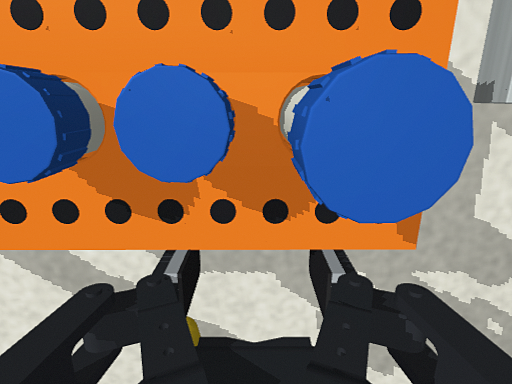

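View pics/sc9.png

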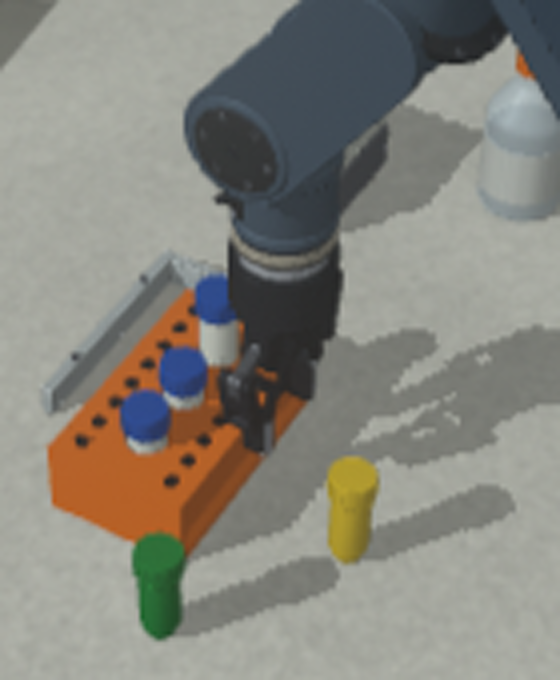

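The rack is pushed evenly (near edge level at row 249) at about 3 N. Continuing.

>>> {"name": "servo_tool", "arguments": {
  "motion": [
    [4,0,0,0,0,0,0.3],
    [4,0,0,0,0,0,0.3],
    [4,0,0,0,0,0,0.3],
    [4,0,0,0,0,0,0.3],
    [4,0,0,0,0,0,0.3],
    [4,0,0,0,0,0,0.3],
    [4,0,0,0,0,0,0.3]
  ]
}}

```text
t: 8.62
tcp_pos: [0.5601, 0.0063, 0.0007]
tool_rot: [0.998, -0.063, -0.007, 0.001]
force: [-3.5, 0.8, 3.2]
finger_gap: 0.644
```

Run:
```python
from go import *
to([.582,.006,-.003],-.127)
d=manip.snapshot("side"); crop(d,205,100,345,270,4,"pics/sc10.png")
```

```text
t 8.62 tcp [0.5601 0.0063 0.0007] yaw -0.1255 z [-0.014 -0.    -1.   ] F [-3.5  0.8  3.2] gap 0.644
shift mm [21.9 -2.5  3.4]
turn [0.0023 0.0142 0.0015]
```

View pics/sc10.png

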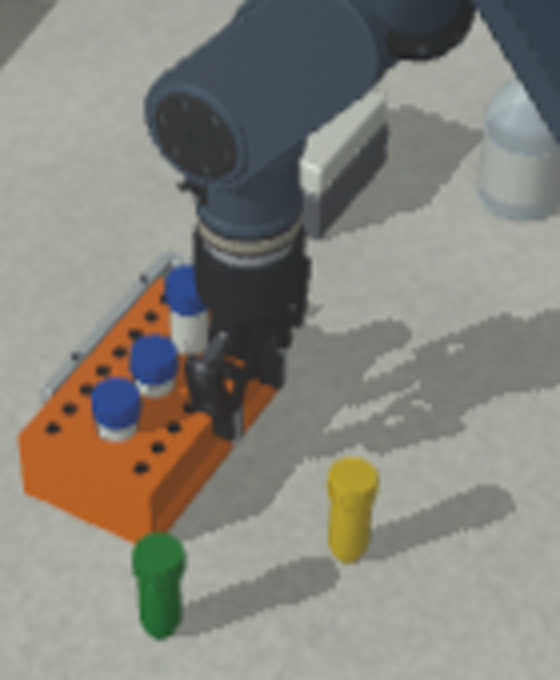

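>>> {"name": "servo_tool", "arguments": {
  "motion": [
    [4,0,1,0,0.006,0,0.3],
    [4,0,1,0,0.004,0,0.3],
    [4,0,0,0,0.002,0,0.3],
    [4,0,0,0,0,0,0.3]
  ]
}}

```text
t: 9.0
tcp_pos: [0.5778, 0.0042, -0.0016]
tool_rot: [0.998, -0.063, -0.0, 0.001]
force: [-3.2, 1.4, 2.5]
finger_gap: 0.649
```

Run:
```python
from go import *
to([.582,.006,-.003],-.127)
d=manip.snapshot("wrist"); cv2.imwrite("pics/w11.png",d["frame"][:,:,::-1])
```

```text
t 9.0 tcp [ 0.5778  0.0042 -0.0016] yaw -0.1254 z [-0.001 -0.002 -1.   ] F [-3.2  1.4  2.5] gap 0.649
shift mm [ 3.9 -2.3  1.4]
turn [0.0021 0.0005 0.0016]
```

View pics/w11.png

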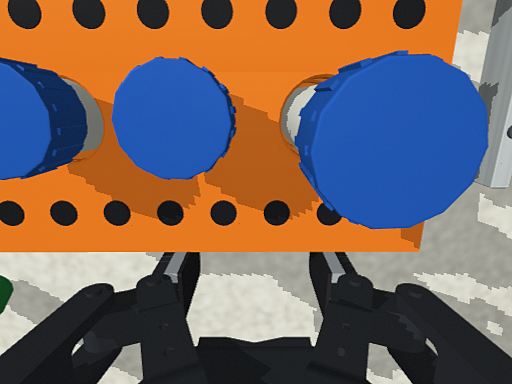

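>>> {"name": "servo_tool", "arguments": {
  "motion": [
    [3,0,0,0,0,0,0.3],
    [3,0,0,0,0,0,0.3],
    [3,0,0,0,0,0,0.3]
  ]
}}

```text
t: 9.3
tcp_pos: [0.5847, 0.0033, -0.002]
tool_rot: [0.998, -0.063, -0.004, 0.001]
force: [-12.6, 1.0, 8.5]
finger_gap: 0.651
```

>>> {"name": "servo_tool", "arguments": {
  "motion": [
    [3,0,0,0,0,0,0.3]
  ]
}}

```text
t: 9.38
tcp_pos: [0.5842, 0.0034, -0.0022]
tool_rot: [0.998, -0.062, -0.008, 0.001]
force: [-8.2, 0.2, 5.3]
finger_gap: 0.65
```

Run:
```python
from go import *
to([.582,.006,-.003],-.127)
d=manip.snapshot("side"); crop(d,195,130,305,260,5,"pics/sc12.png")
```

```text
t 9.38 tcp [ 0.5842  0.0034 -0.0022] yaw -0.125 z [-0.016 -0.    -1.   ] F [-8.2  0.2  5.3] gap 0.65
shift mm [-2.5 -2.3  0.8]
turn [0.0021 0.0156 0.002 ]
```

View pics/sc12.png

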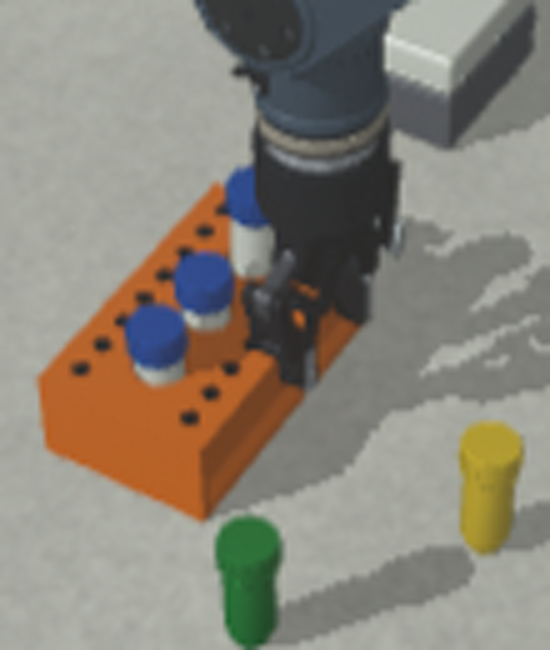

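Force jumped to about 13 N at x=0.584, so the rack is against the long wall. I'll back off, rise and turn a quarter for the end push.

>>> {"name": "servo_tool", "arguments": {
  "motion": [
    [-8,0,0,0,0.008,0,0.3],
    [-8,0,0,0,0.006,0,0.3],
    [0,0,-20,0,0,0,0.3],
    [0,0,-30,0,0,0,0.3],
    [0,0,-30,0,0,0,0.3],
    [0,0,-30,0,0,0,0.3],
    [0,0,-20,0,0,0,0.3],
    [0,0,0,0,0,0,0.3]
  ]
}}

```text
t: 10.1
tcp_pos: [0.5822, 0.0025, 0.1337]
tool_rot: [0.998, -0.065, 0.013, 0.002]
force: [1.1, 0.3, -0.4]
finger_gap: 0.654
```

Run:
```python
from go import *
to([.668,.142,.14],-.127-np.pi/2)
print(manip.sense()["q"].round(3))
to(None,-.127+np.pi/2)
```

```text
t 10.1 tcp [0.5822 0.0025 0.1337] yaw -0.1299 z [ 0.027 -0.006 -1.   ] F [ 1.1  0.3 -0.4] gap 0.654
shift mm [  67.1 -149.4   -4.8]
turn [-0.0193 -0.0234  1.5678]
[-1.870e-01  5.330e-01  1.622e+00 -1.000e-03  9.590e-01  1.514e+00]
t 10.1 tcp [0.5822 0.0025 0.1337] yaw -0.1299 z [ 0.027 -0.006 -1.   ] F [ 1.1  0.3 -0.4] gap 0.654
turn [ 0.0234 -0.0193 -1.5736]
```

>>> {"name": "servo_tool", "arguments": {
  "motion": [
    [0,0,0,0,-0.02,-0.12,0.3],
    [0,0,0,0,0,-0.12,0.3],
    [0,0,0,0,0,-0.12,0.3],
    [0,0,0,0,0,-0.12,0.3],
    [0,0,0,0,0,-0.12,0.3],
    [0,0,0,0,0,-0.12,0.3],
    [0,0,0,0,0,-0.12,0.3],
    [0,0,0,0,0,-0.12,0.3],
    [0,0,0,0,0,-0.12,0.3],
    [0,0,0,0,0,-0.12,0.3],
    [0,0,0,0,0,-0.12,0.3],
    [0,0,0,0,0,0,0.3]
  ]
}}

```text
t: 11.1
tcp_pos: [0.6036, -0.0023, 0.1323]
tool_rot: [0.813, 0.582, 0.016, 0.018]
force: [0.2, 0.1, -0.2]
finger_gap: 0.648
```

Run:
```python
from go import *
to([.668,.142,.14],-.127+np.pi/2)
```

```text
t 11.1 tcp [ 0.6036 -0.0023  0.1323] yaw 1.2436 z [ 0.047 -0.011 -0.999] F [ 0.2  0.1 -0.2] gap 0.648
shift mm [157.4  14.9  -6.2]
turn [ 4.880e-02 -1.000e-04 -2.002e-01]
```

>>> {"name": "servo_tool", "arguments": {
  "motion": [
    [0,0,0,0.02,0,-0.09,0.3],
    [0,0,0,0.02,0,-0.07,0.3],
    [0,0,0,0,0,0,0.3]
  ]
}}

```text
t: 11.35
tcp_pos: [0.6061, -0.0029, 0.1307]
tool_rot: [0.765, 0.644, 0.004, 0.004]
force: [1.3, -0.8, 0.9]
finger_gap: 0.65
```

Run:
```python
from go import *
to([.668,.142,.14],-.127+np.pi/2)
d=manip.snapshot("side"); crop(d,175,100,315,270,4,"pics/sc13.png")
```

```text
t 11.35 tcp [ 0.6061 -0.0029  0.1307] yaw 1.4002 z [ 0.011 -0.001 -1.   ] F [ 1.3 -0.8  0.9] gap 0.65
shift mm [153.3  36.5  -8.8]
turn [ 0.0115 -0.0003 -0.0436]
```

View pics/sc13.png

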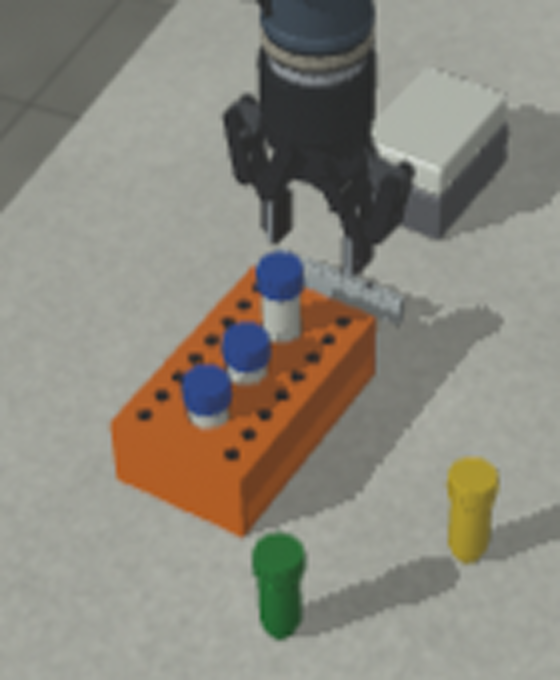

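>>> {"name": "servo_tool", "arguments": {
  "motion": [
    [20,5,-2,0.01,0,-0.04,0.3],
    [25,6,-2,0,0,0,0.3],
    [25,6,-2,0,0,0,0.3],
    [25,6,-2,0,0,0,0.3],
    [25,6,0,0,0,0,0.3],
    [15,4,0,0,0,0,0.3],
    [0,0,0,0,0,0,0.3]
  ]
}}

```text
t: 11.98
tcp_pos: [0.6621, 0.1292, 0.1363]
tool_rot: [0.763, 0.647, 0.003, 0.002]
force: [-0.6, -0.4, -0.1]
finger_gap: 0.653
```

Run:
```python
from go import *
to([.668,.142,.14],-.127+np.pi/2)
d=manip.snapshot("wrist"); cv2.imwrite("pics/w14.png",d["frame"][:,:,::-1])
d=manip.snapshot("side"); crop(d,175,100,315,270,4,"pics/sc14.png")
```

```text
t 11.98 tcp [0.6621 0.1292 0.1363] yaw 1.407 z [ 0.007  0.    -1.   ] F [-0.6 -0.4 -0.1] gap 0.653
shift mm [13.6  3.8 -3.6]
turn [ 0.0068 -0.0015 -0.0368]
```

View pics/sc14.png

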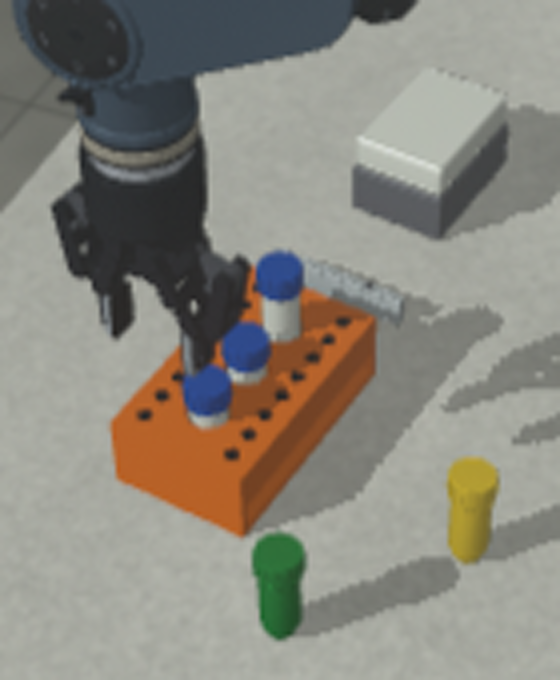

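Run:
```python
from station import manip
from meas import *
from go import to
s=manip.snapshot("side"); S=lambda *c:fc(c,4,(175,100)); h=.062
x,r=fit([(s,S(112,424),(.055,.095,h)),(s,S(242,480),(-.055,.095,h)),(s,S(118,478),(.055,.095,0)),(s,S(245,536),(-.055,.095,0)),(s,S(376,320),(-.055,-.095,h)),(s,S(375,376),(-.055,-.095,0))],[.6,0,0])
print(x.round(4),np.abs(r).max().round(2))
R=W(x[2]); p=R@[0,.126]+x[:2]; print(p)
to([*(p-[.001,-.002]),.0],x[2]+np.pi/2)
```

```text
[ 0.6544  0.0171 -0.1221] 0.81
[0.66971964 0.14217283]
t 12.13 tcp [0.6602 0.1257 0.1361] yaw 1.4064 z [ 0.003 -0.001 -1.   ] F [ 0.5  0.4 -0.1] gap 0.648
shift mm [ 19.7   4.9 136.1]
turn [ 0.0036  0.0008 -0.0423]
```

>>> {"name": "servo_tool", "arguments": {
  "motion": [
    [10,3,0,0.003,0,-0.03,0.3],
    [9,2,0,0,0,-0.015,0.3],
    [0,0,10,0,0,0,0.3],
    [0,0,15,0,0,0,0.3],
    [0,0,15,0,0,0,0.3],
    [0,0,0,0,0,0,0.3]
  ]
}}

```text
t: 12.63
tcp_pos: [0.6688, 0.1406, 0.0943]
tool_rot: [0.749, 0.662, 0.0, 0.001]
force: [-1.1, 0.3, -0.4]
finger_gap: 0.647
```

Run:
```python
from go import *
to([.6687,.144,0],-.122+np.pi/2)
```

```text
t 12.63 tcp [0.6688 0.1406 0.0943] yaw 1.4477 z [ 0.002 -0.002 -1.   ] F [-1.1  0.3 -0.4] gap 0.647
shift mm [ 3.5 -0.8 94.3]
turn [ 0.0023  0.0015 -0.0011]
```

>>> {"name": "servo_tool", "arguments": {
  "motion": [
    [3,0,12,0,0,0,0.3],
    [1,0,15,0,0,0,0.3],
    [0,0,15,0,0,0,0.3],
    [0,0,15,0,0,0,0.3],
    [0,0,12,0,0,0,0.3],
    [0,0,6,0,0,0,0.3],
    [0,0,0,0,0,0,0.3]
  ]
}}

```text
t: 13.22
tcp_pos: [0.6705, 0.1437, 0.0139]
tool_rot: [0.75, 0.661, 0.001, 0.002]
force: [0.1, -0.1, 0.8]
finger_gap: 0.649
```

Run:
```python
from go import *
to([.6687,.144,-.005],-.122+np.pi/2)
d=manip.snapshot("side"); crop(d,175,100,315,270,4,"pics/sc15.png")
```

```text
t 13.22 tcp [0.6705 0.1437 0.0139] yaw 1.4449 z [ 0.003 -0.002 -1.   ] F [ 0.1 -0.1  0.8] gap 0.649
shift mm [ 0.1 -1.9 18.9]
turn [ 0.0036  0.0014 -0.0039]
```

View pics/sc15.png

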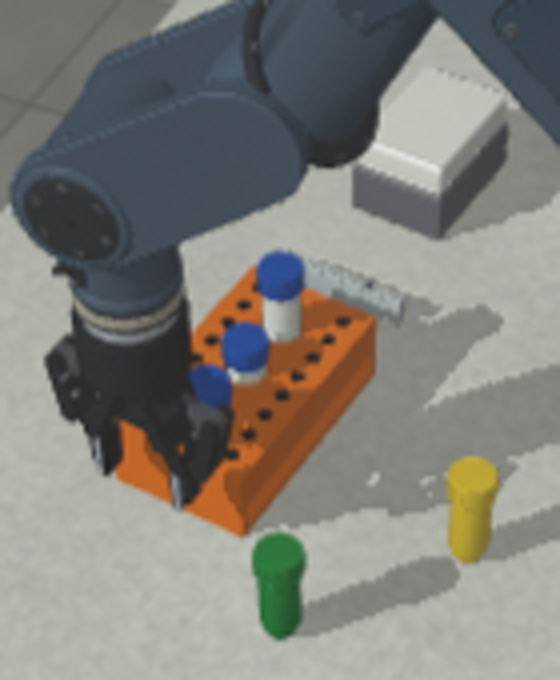

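>>> {"name": "servo_tool", "arguments": {
  "motion": [
    [0,-1,6,0.003,0.001,-0.003,0.3],
    [0,0,6,0,0,0,0.3],
    [0,0,2,0,0,0,0.3],
    [-4,0,0,0,0,0,0.3],
    [-4,0,0,0,0,0,0.3],
    [-4,0,0,0,0,0,0.3],
    [-4,0,0,0,0,0,0.3],
    [-4,0,0,0,0,0,0.3],
    [-4,0,0,0,0,0,0.3],
    [-4,0,0,0,0,0,0.3]
  ]
}}

```text
t: 14.1
tcp_pos: [0.6692, 0.1148, 0.0031]
tool_rot: [0.749, 0.662, 0.004, 0.002]
force: [1.3, 1.2, -1.1]
finger_gap: 0.646
```

Run:
```python
from go import *
to([.6612,.072,-.002],-.125+np.pi/2)
d=manip.snapshot("side"); crop(d,175,100,315,270,4,"pics/sc16.png")
```

```text
t 14.1 tcp [0.6692 0.1148 0.0031] yaw 1.4479 z [ 0.009  0.002 -1.   ] F [ 1.3  1.2 -1.1] gap 0.646
shift mm [-43.5  -2.7   5. ]
turn [ 0.0085 -0.0027  0.0021]
```

View pics/sc16.png

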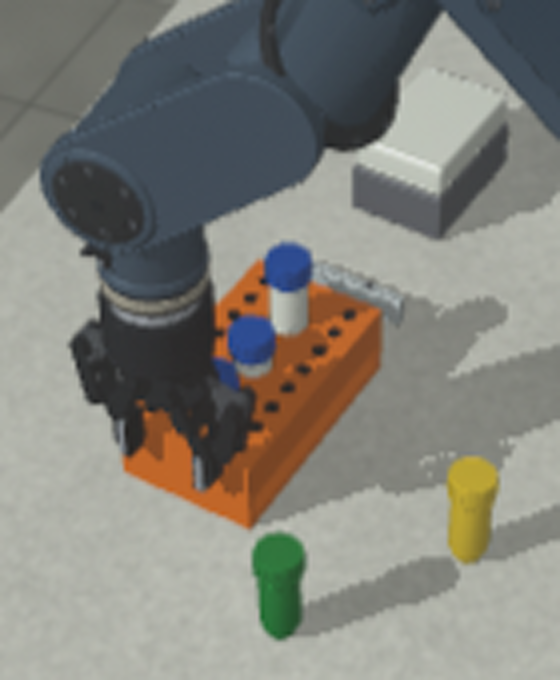

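>>> {"name": "servo_tool", "arguments": {
  "motion": [
    [-4,-1,1,0.004,0,0,0.3],
    [-4,-1,1,0.004,0,0,0.3],
    [-4,0,0,0,0,0,0.3],
    [-4,0,0,0,0,0,0.3],
    [-4,0,0,0,0,0,0.3],
    [-4,0,0,0,0,0,0.3],
    [-4,0,0,0,0,0,0.3],
    [-4,0,0,0,0,0,0.3]
  ]
}}

```text
t: 14.82
tcp_pos: [0.6646, 0.082, 0.0025]
tool_rot: [0.749, 0.662, 0.003, -0.001]
force: [0.1, 3.0, 0.9]
finger_gap: 0.652
```

Run:
```python
from go import *
to([.6612,.072,-.002],-.125+np.pi/2)
d=manip.snapshot("side"); crop(d,175,100,315,270,4,"pics/sc17.png")
```

```text
t 14.82 tcp [0.6646 0.082  0.0025] yaw 1.4475 z [ 0.004  0.005 -1.   ] F [0.1 3.  0.9] gap 0.652
shift mm [-10.4  -2.1   4.5]
turn [ 0.0038 -0.0059  0.0017]
```

View pics/sc17.png

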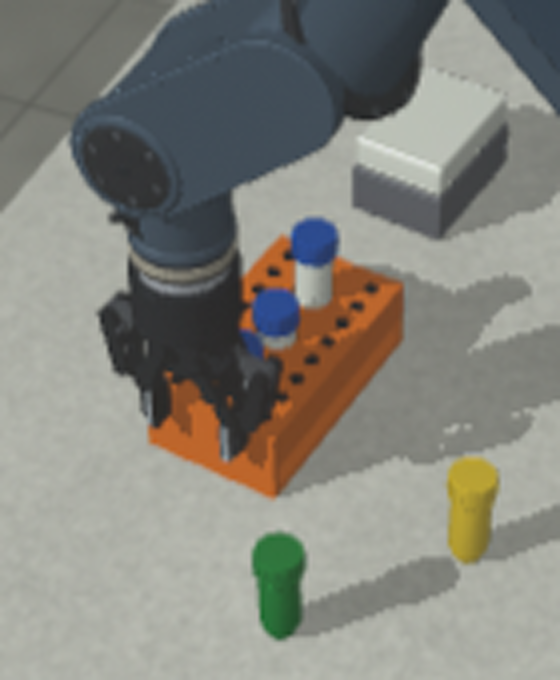

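>>> {"name": "servo_tool", "arguments": {
  "motion": [
    [-3,0,0,0,0,0,0.3],
    [-3,0,0,0,0,0,0.3],
    [-3,0,0,0,0,0,0.3]
  ]
}}

```text
t: 15.12
tcp_pos: [0.6632, 0.0715, 0.0025]
tool_rot: [0.749, 0.662, 0.003, -0.001]
force: [0.9, 3.3, 1.4]
finger_gap: 0.652
```

>>> {"name": "servo_tool", "arguments": {
  "motion": [
    [-3,0,0,0,0,0,0.3],
    [-3,0,0,0,0,0,0.3]
  ]
}}

```text
t: 15.28
tcp_pos: [0.6629, 0.0701, 0.0027]
tool_rot: [0.75, 0.661, 0.007, -0.003]
force: [2.3, 16.7, 1.6]
finger_gap: 0.65
```

>>> {"name": "servo_tool", "arguments": {
  "motion": [
    [-3,0,0,0,0,0,0.3]
  ]
}}

```text
t: 15.37
tcp_pos: [0.663, 0.0704, 0.0028]
tool_rot: [0.75, 0.661, 0.009, -0.005]
force: [1.9, 11.0, 0.4]
finger_gap: 0.648
```

Force jumped to 17 N at y=0.070, so the rack is on the short wall. Backing off and looking.

>>> {"name": "servo_tool", "arguments": {
  "motion": [
    [6,0,0,0.004,-0.006,0,0.3],
    [8,0,0,0,-0.004,0,0.3],
    [3,0,-20,0,0,0,0.3],
    [0,0,-30,0,0,0,0.3],
    [0,0,-30,0,0,0,0.3],
    [0,0,-30,0,0,0,0.3],
    [0,0,-25,0,0,0,0.3],
    [20,0,0,0,0,0,0.3],
    [20,0,0,0,0,0,0.3],
    [0,0,0,0,0,0,0.3]
  ]
}}

```text
t: 16.2
tcp_pos: [0.6672, 0.1221, 0.1408]
tool_rot: [0.75, 0.661, -0.005, -0.001]
force: [0.2, 0.0, 0.4]
finger_gap: 0.652
```

Run:
```python
from go import *
to()
d=manip.snapshot("side"); crop(d,195,110,315,250,4.5,"pics/sc18.png")
d=manip.snapshot("top"); crop(d,200,120,320,210,6,"pics/tc18.png")
```

```text
t 16.2 tcp [0.6672 0.1221 0.1408] yaw 1.4454 z [-0.009 -0.006 -1.   ] F [0.2 0.  0.4] gap 0.652
```

View pics/sc18.png

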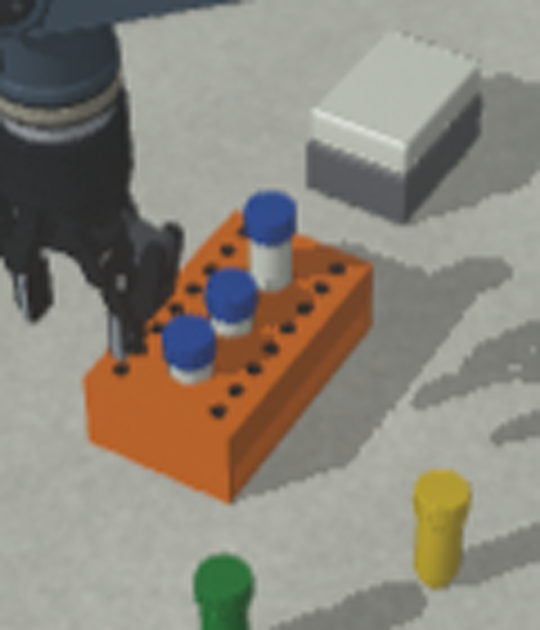

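View pics/tc18.png

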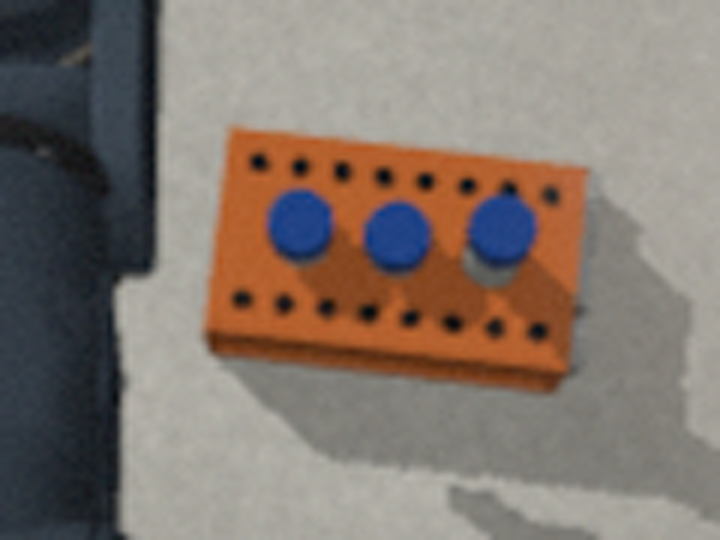

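Run:
```python
from station import manip
from meas import *
t=manip.snapshot("top");s=manip.snapshot("side")
T=lambda *c:fc(c,6,(200,120)); S=lambda *c:fc(c,4.5,(195,110));h=.062
rt=[(t,T(232,127),(.055,.095,h)),(t,T(588,168),(.055,-.095,h)),(t,T(569,376),(-.055,-.095,h)),(t,T(207,335),(-.055,.095,h))]
rs=[(s,S(85,378),(.055,.095,h)),(s,S(232,436),(-.055,.095,h)),(s,S(373,265),(-.055,-.095,h)),(s,S(90,438),(.055,.095,0)),(s,S(232,502),(-.055,.095,0)),(s,S(371,325),(-.055,-.095,0))]
for n,o in(("top",rt),("side",rs),("both",rt+rs)):
    x,r=fit(o,[.64,-.03,-.12]); print(n,x.round(4),np.abs(r).max().round(2))
for st in([.6882,-.1353,-.1214],[.6881,-.136,-.1324]):
    print("home",W(st[2])@[-.055,.095]+st[:2],st[2])
for p in rt: print(np.round(proj(t,np.r_[W(-.1214)@np.array(p[2][:2])+[.6452,-.0343],h])-p[1],2))
# cap
print("cap top cam",ray(t,*T(501,230),.123),"side",ray(s,*S(270,207),.123))
crop(t,270,140,310,190,12,"pics/tc19.png")
```

```text
top [ 0.6437 -0.0356 -0.121 ] 0.41
side [ 0.6482 -0.0389 -0.1135] 0.95
both [ 0.6461 -0.037  -0.1197] 1.15
home [ 0.64510949 -0.03433858] -0.1214
home [ 0.64612265 -0.0345707 ] -0.1324
[-0.7  -0.05]
[-0.07 -0.12]
[-0.13 -0.78]
[-0.81 -0.87]
cap top cam [ 0.63805116 -0.08311778  0.123     ] side [ 0.64183411 -0.08636205  0.123     ]
```

View pics/tc19.png

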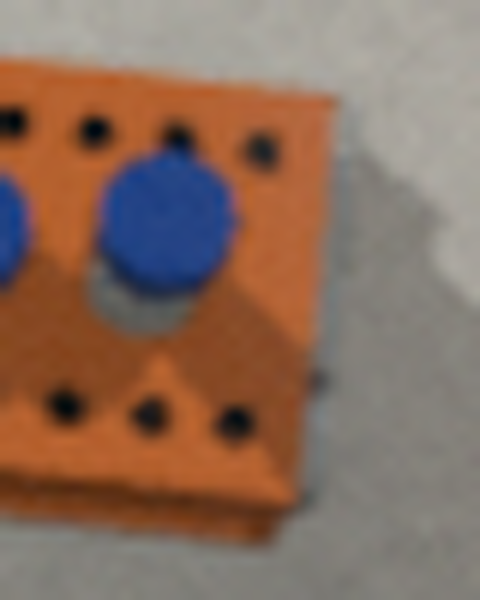

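The top-camera fit puts the rack about 1.5 mm from home and square to 0.001 rad. A small gap at the long wall can't be excluded, so I'll re-press the near side gently. Turning back first.

>>> {"name": "servo_tool", "arguments": {
  "motion": [
    [0,0,0,-0.009,0,0.12,0.3],
    [0,0,0,0,0,0.12,0.3],
    [0,0,0,0,0,0.12,0.3],
    [0,0,0,0,0,0.12,0.3],
    [0,0,0,0,0,0.12,0.3],
    [0,0,0,0,0,0.12,0.3],
    [0,0,0,0,0,0.12,0.3],
    [0,0,0,0,0,0.12,0.3],
    [0,0,0,0,0,0.12,0.3],
    [0,0,0,0,0,0.12,0.3],
    [0,0,0,0,0,0.12,0.3],
    [0,0,0,0,0,0.1,0.3]
  ]
}}

```text
t: 17.4
tcp_pos: [0.6568, 0.102, 0.1264]
tool_rot: [1.0, -0.019, -0.016, 0.009]
force: [0.6, -0.1, -0.3]
finger_gap: 0.651
```

Run:
```python
from go import *
th=-.122
R=np.array([[np.cos(th),-np.sin(th)],[np.sin(th),np.cos(th)]])
p=R@[-.078,-.01]+[.6455,-.036]; print(p)
to([*p,.14],th)
```

```text
[ 0.56686278 -0.03643326]
t 17.4 tcp [0.6568 0.102  0.1264] yaw -0.0393 z [-0.032 -0.018 -0.999] F [ 0.6 -0.1 -0.3] gap 0.651
shift mm [-84.8 142.   -8.3]
turn [0.0206 0.0301 0.083 ]
```

>>> {"name": "servo_tool", "arguments": {
  "motion": [
    [-15,15,-5,0.01,0.015,0.04,0.3],
    [-20,25,-4,0.01,0.015,0.04,0.3],
    [-20,30,0,0,0,0,0.3],
    [-15,30,0,0,0,0,0.3],
    [-5,20,0,0,0,0,0.3],
    [0,5,0,0,0,0,0.3],
    [0,0,0,0,0,0,0.3]
  ]
}}

```text
t: 17.98
tcp_pos: [0.5604, -0.0246, 0.1307]
tool_rot: [0.998, -0.066, -0.005, 0.001]
force: [-0.2, 1.5, -0.2]
finger_gap: 0.647
```

Run:
```python
from go import *
to([.567,-.036,0],-.122)
```

```text
t 17.98 tcp [ 0.5604 -0.0246  0.1307] yaw -0.1316 z [-0.011 -0.002 -1.   ] F [-0.2  1.5 -0.2] gap 0.647
shift mm [  9.4  10.1 130.6]
turn [ 0.0029  0.0105 -0.0095]
```

>>> {"name": "servo_tool", "arguments": {
  "motion": [
    [3,5,5,0.002,0.01,-0.008,0.3],
    [2,4,15,0,0,0,0.3],
    [0,0,18,0,0,0,0.3],
    [0,0,18,0,0,0,0.3],
    [0,0,15,0,0,0,0.3],
    [0,0,0,0,0,0,0.3]
  ]
}}

```text
t: 18.48
tcp_pos: [0.5704, -0.0346, 0.0558]
tool_rot: [0.998, -0.06, 0.004, 0.001]
force: [-0.4, 0.0, -0.2]
finger_gap: 0.656
```

Run:
```python
from go import *
to([.566,-.036,0],-.122)
```

```text
t 18.48 tcp [ 0.5704 -0.0346  0.0558] yaw -0.1199 z [ 0.009 -0.002 -1.   ] F [-0.4  0.  -0.2] gap 0.656
shift mm [-4.7  1.9 55.8]
turn [ 0.0009 -0.0087  0.0021]
```

>>> {"name": "servo_tool", "arguments": {
  "motion": [
    [-4,1,8,0,-0.008,0,0.3],
    [0,0,12,0,0,0,0.3],
    [0,0,12,0,0,0,0.3],
    [0,0,12,0,0,0,0.3],
    [0,0,8,0,0,0,0.3],
    [0,0,0,0,0,0,0.3]
  ]
}}

```text
t: 18.98
tcp_pos: [0.5701, -0.0332, 0.0012]
tool_rot: [0.998, -0.057, 0.002, 0.001]
force: [-1.0, -0.3, 0.3]
finger_gap: 0.647
```

Run:
```python
from go import *
to([.578,-.038,0],-.122)
d=manip.snapshot("wrist"); cv2.imwrite("pics/w20.png",d["frame"][:,:,::-1])
```

```text
t 18.98 tcp [ 0.5701 -0.0332  0.0012] yaw -0.1138 z [ 0.004 -0.002 -1.   ] F [-1.  -0.3  0.3] gap 0.647
shift mm [8.4 3.8 1.2]
turn [ 0.0012 -0.0045  0.0082]
```

View pics/w20.png

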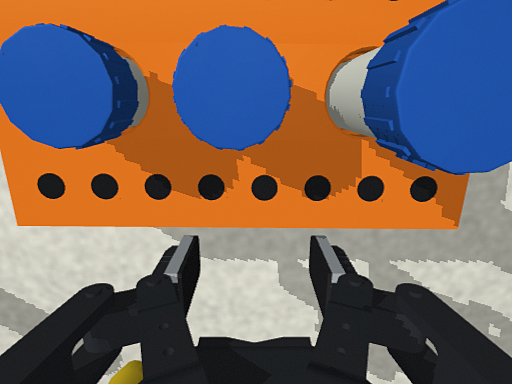

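>>> {"name": "servo_tool", "arguments": {
  "motion": [
    [3,0,0,0,-0.004,0.008,0.3],
    [3,0,0,0,0,0,0.3],
    [2,0,0,0,0,0,0.3]
  ]
}}

```text
t: 19.28
tcp_pos: [0.5799, -0.0342, 0.0034]
tool_rot: [0.998, -0.061, 0.001, 0.001]
force: [-1.1, 0.0, 0.2]
finger_gap: 0.65
```

>>> {"name": "servo_tool", "arguments": {
  "motion": [
    [2,0,0,0,0,0,0.3],
    [2,0,0,0,0,0,0.3]
  ]
}}

```text
t: 19.45
tcp_pos: [0.5802, -0.0341, 0.0036]
tool_rot: [0.998, -0.061, -0.003, 0.0]
force: [-5.7, -0.2, 0.8]
finger_gap: 0.648
```

>>> {"name": "servo_tool", "arguments": {
  "motion": [
    [2,0,0,0,0,0,0.3]
  ]
}}

```text
t: 19.53
tcp_pos: [0.5799, -0.034, 0.0036]
tool_rot: [0.998, -0.061, -0.005, 0.0]
force: [-4.3, -0.5, 3.2]
finger_gap: 0.648
```

>>> {"name": "servo_tool", "arguments": {
  "motion": [
    [4,0,0,0,0.004,0,0.3],
    [5,0,0,0,0.003,0,0.3]
  ]
}}

```text
t: 19.7
tcp_pos: [0.5793, -0.0338, 0.0035]
tool_rot: [0.998, -0.061, -0.012, -0.0]
force: [-11.5, -0.8, 8.3]
finger_gap: 0.651
```

>>> {"name": "servo_tool", "arguments": {
  "motion": [
    [6,0,0,0,0.003,0,0.3]
  ]
}}

```text
t: 19.78
tcp_pos: [0.5787, -0.0337, 0.0034]
tool_rot: [0.998, -0.06, -0.017, -0.001]
force: [-12.8, -1.2, 9.4]
finger_gap: 0.647
```

Firm at 12 N with no motion, so the rack is flush on the long wall. Backing off, rising, and turning for the grasp, with the jaws opening across the row.

>>> {"name": "servo_tool", "arguments": {
  "motion": [
    [-6,0,0,0,0.008,0,0.3],
    [-8,0,0,0,0.008,0,0.3],
    [-3,0,-20,0,0,0,0.3],
    [0,0,-30,0,0,0,0.3],
    [0,0,-30,0,0,0,0.5],
    [0,0,-35,0,0,0,0.5],
    [0,0,-35,0,0,0,0.5],
    [0,0,-10,0,0,0,0.5],
    [0,0,0,0,0,0,0.5]
  ]
}}

```text
t: 20.53
tcp_pos: [0.5695, -0.0334, 0.1737]
tool_rot: [0.998, -0.061, -0.002, 0.0]
force: [0.3, 0.2, -1.1]
finger_gap: 0.75
```

>>> {"name": "servo_tool", "arguments": {
  "motion": [
    [0,0,0,0,0,-0.12,0.5],
    [0,0,0,0,0,-0.12,0.5],
    [0,0,0,0,0,-0.12,0.5],
    [0,0,0,0,0,-0.12,0.5],
    [0,0,0,0,0,-0.12,0.5],
    [0,0,0,0,0,-0.12,0.5],
    [0,0,0,0,0,-0.12,0.5],
    [0,0,0,0,0,-0.12,0.5],
    [0,0,0,0,0,-0.12,0.5],
    [0,0,0,0,0,-0.12,0.5],
    [0,0,0,0,0,-0.12,0.5],
    [0,0,0,0,0,-0.12,0.5]
  ]
}}

```text
t: 21.53
tcp_pos: [0.5733, -0.0339, 0.1679]
tool_rot: [0.772, 0.635, 0.001, 0.002]
force: [0.3, 0.4, 0.4]
finger_gap: 0.749
```

Run:
```python
from go import *
to([.6398,-.0845,.15],-.122+np.pi/2)
```

```text
t 21.53 tcp [ 0.5733 -0.0339  0.1679] yaw 1.3767 z [ 0.005 -0.001 -1.   ] F [0.3 0.4 0.4] gap 0.749
shift mm [-36.8  74.9  18.3]
turn [ 0.0051  0.0005 -0.0721]
```

>>> {"name": "servo_tool", "arguments": {
  "motion": [
    [-8,12,0,0.004,0,-0.04,0.5],
    [-10,18,0,0,0,-0.03,0.5],
    [-10,18,0,0,0,0,0.5],
    [-5,10,0,0,0,0,0.5],
    [0,0,0,0,0,0,0.5],
    [0,0,0,0,0,0,0.5]
  ]
}}

```text
t: 22.03
tcp_pos: [0.6261, -0.0751, 0.1611]
tool_rot: [0.746, 0.665, -0.001, -0.002]
force: [-0.6, 0.6, 0.6]
finger_gap: 0.75
```

Run:
```python
from go import *
to([.6398,-.0845,.13],-.122+np.pi/2)
d=manip.snapshot("side"); crop(d,205,60,325,210,4,"pics/sc21.png")
d=manip.snapshot("wrist"); cv2.imwrite("pics/w21.png",d["frame"][:,:,::-1])
s=manip.sense();Rt=Ro.from_quat(s["tool_rot"])
print("cap proj",[proj(d,[.6398,-.0845,z]).round(0) for z in(.123,.103)],"centre line",[proj(d,s["tcp_pos"]+Rt.apply([0,0,z])).round(0) for z in(-.04,-.057)])
```

```text
t 22.03 tcp [ 0.6261 -0.0751  0.1611] yaw 1.4563 z [-0.004  0.002 -1.   ] F [-0.6  0.6  0.6] gap 0.75
shift mm [-7.8 14.8 31.1]
turn [-0.004  -0.0013  0.0075]
cap proj [array([274., 209.]), array([273., 201.])] centre line [array([254., 247.]), array([254., 264.])]
```

View pics/w21.png

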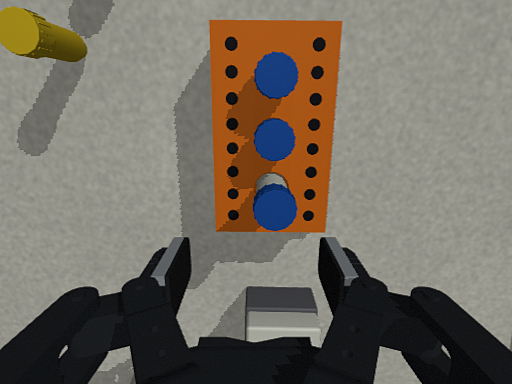

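View pics/sc21.png

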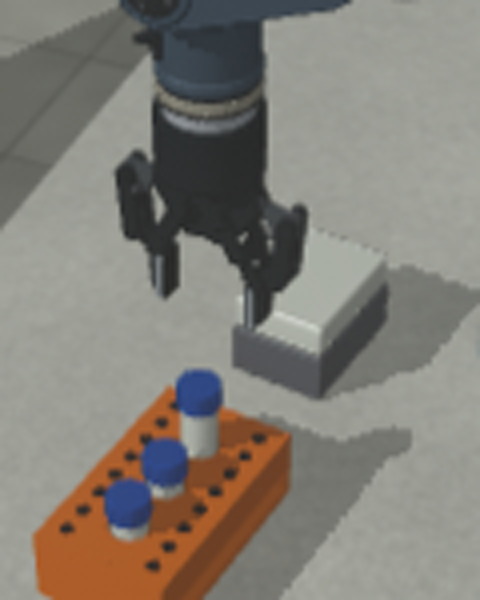

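The caps in the wrist view are at (277,75) and (275,140), both short, and (275,207), which shows a longer body. The last is the tall tube, and it matches my predicted (274,209). Moving over it.

>>> {"name": "servo_tool", "arguments": {
  "motion": [
    [-4,7,0,-0.004,0,0.006,0.5],
    [-2,5,0,0,0,0,0.5],
    [0,1,0,0,0,0,0.5],
    [0,0,0,0,0,0,0.5]
  ]
}}

```text
t: 22.47
tcp_pos: [0.6367, -0.0809, 0.1611]
tool_rot: [0.748, 0.664, 0.0, -0.001]
force: [0.5, 0.2, 0.6]
finger_gap: 0.747
```

Run:
```python
from go import *
to([.6398,-.0845,.055],-.122+np.pi/2)
```

```text
t 22.47 tcp [ 0.6367 -0.0809  0.1611] yaw 1.4516 z [-0.002  0.002 -1.   ] F [0.5 0.2 0.6] gap 0.747
shift mm [ -3.4   3.7 106.1]
turn [-0.0021 -0.0019  0.0028]
```

>>> {"name": "servo_tool", "arguments": {
  "motion": [
    [-3,3,8,-0.002,-0.002,0,0.5],
    [0,0,15,0,0,0,0.5],
    [0,0,15,0,0,0,0.5],
    [0,0,10,0,0,0,0.5],
    [0,0,0,0,0,0,0.5]
  ]
}}

```text
t: 22.88
tcp_pos: [0.6408, -0.0849, 0.1116]
tool_rot: [0.748, 0.664, 0.001, 0.002]
force: [0.1, -0.4, -0.6]
finger_gap: 0.745
```

Run:
```python
from go import *
to([.6398,-.0845,.055],-.122+np.pi/2)
d=manip.snapshot("side"); crop(d,205,60,325,210,4,"pics/sc22.png")
d=manip.snapshot("wrist"); cv2.imwrite("pics/w22.png",d["frame"][:,:,::-1])
```

```text
t 22.88 tcp [ 0.6408 -0.0849  0.1116] yaw 1.4523 z [ 0.004 -0.002 -1.   ] F [ 0.1 -0.4 -0.6] gap 0.745
shift mm [ 0.3 -1.3 56.6]
turn [0.0042 0.0013 0.0035]
```

View pics/w22.png

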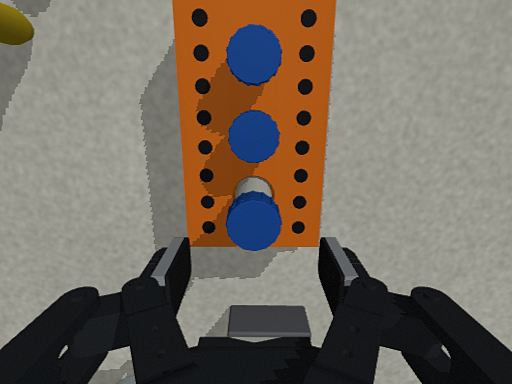

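View pics/sc22.png

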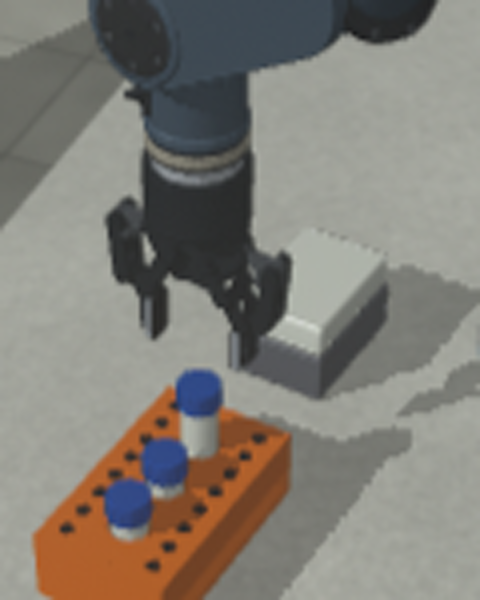

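>>> {"name": "servo_tool", "arguments": {
  "motion": [
    [0,-1,10,0.004,0,0,0.5],
    [0,0,14,0,0,0,0.5],
    [0,0,14,0,0,0,0.5],
    [0,0,10,0,0,0,0.5],
    [0,0,0,0,0,0,0.5]
  ]
}}

```text
t: 23.4
tcp_pos: [0.6448, -0.0862, 0.0664]
tool_rot: [0.748, 0.664, 0.003, 0.006]
force: [-0.1, 0.3, 0.0]
finger_gap: 0.749
```

Run:
```python
from go import *
to([.6398,-.0845,.055],-.122+np.pi/2)
d=manip.snapshot("side"); crop(d,225,90,285,180,7,"pics/sc23.png")
d=manip.snapshot("wrist"); cv2.imwrite("pics/w23.png",d["frame"][:,:,::-1])
```

```text
t 23.4 tcp [ 0.6448 -0.0862  0.0664] yaw 1.4526 z [ 0.011 -0.005 -1.   ] F [-0.1  0.3  0. ] gap 0.749
shift mm [ 1.2 -5.3 11.4]
turn [0.0117 0.0036 0.0039]
```

View pics/w23.png

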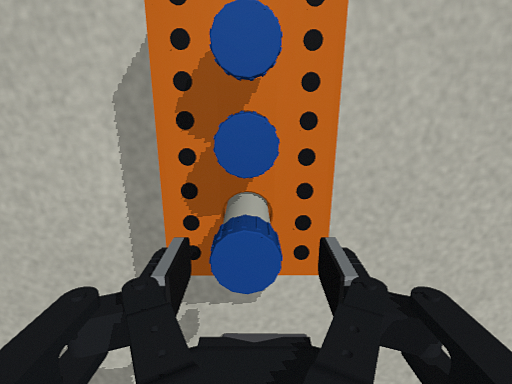

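View pics/sc23.png

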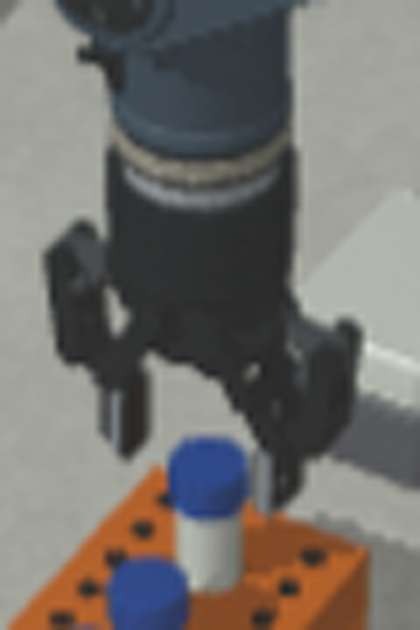

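>>> {"name": "servo_tool", "arguments": {
  "motion": [
    [1,-3,4,0.009,0.003,0.003,0.5],
    [0,-1,5,0,0,0,0.5],
    [0,0,0,0,0,0,0.5]
  ]
}}

```text
t: 23.75
tcp_pos: [0.6437, -0.0855, 0.0607]
tool_rot: [0.749, 0.663, 0.002, 0.004]
force: [-0.9, 0.3, 0.7]
finger_gap: 0.748
```

Run:
```python
from go import *
to([.6398,-.0845,.055],-.122+np.pi/2)
d=manip.snapshot("side"); crop(d,225,90,285,180,7,"pics/sc24.png")
d=manip.snapshot("wrist"); cv2.imwrite("pics/w24.png",d["frame"][:,:,::-1])
```

```text
t 23.75 tcp [ 0.6437 -0.0855  0.0607] yaw 1.4495 z [ 0.009 -0.003 -1.   ] F [-0.9  0.3  0.7] gap 0.748
shift mm [ 0.5 -4.   5.6]
turn [0.0089 0.0016 0.0007]
```

View pics/w24.png

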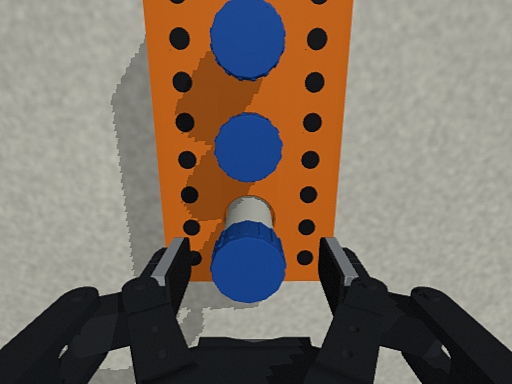

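View pics/sc24.png

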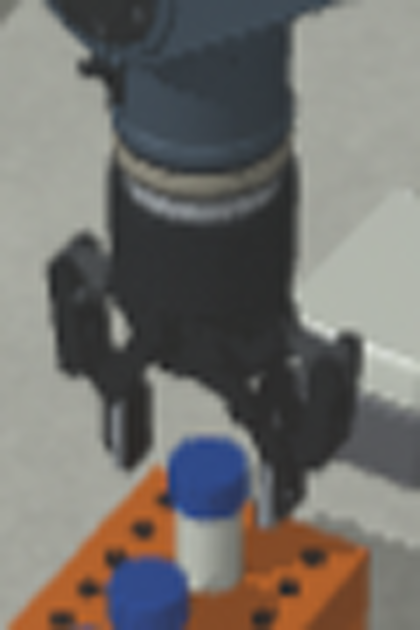

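>>> {"name": "servo_tool", "arguments": {
  "motion": [
    [0,-3,3,0.008,0,0,0.5],
    [0,-1,3,0,0,0,0.5],
    [0,0,0,0,0,0,0.5]
  ]
}}

```text
t: 24.1
tcp_pos: [0.6407, -0.0853, 0.0558]
tool_rot: [0.749, 0.663, 0.0, 0.002]
force: [-0.6, -0.6, -0.3]
finger_gap: 0.751
```

Run:
```python
from go import *
to([.6398,-.0845,.053],-.122+np.pi/2)
```

```text
t 24.1 tcp [ 0.6407 -0.0853  0.0558] yaw 1.4496 z [ 0.003 -0.003 -1.   ] F [-0.6 -0.6 -0.3] gap 0.751
shift mm [ 0.7 -1.   2.8]
turn [0.0035 0.0023 0.0008]
```

Centred within 1 mm. Closing with moderate force.

>>> {"name": "servo_tool", "arguments": {
  "motion": [
    [0,-1,1,0.003,0.002,0,0.2],
    [0,0,0,0,0,0,-0.2],
    [0,0,0,0,0,0,-0.6],
    [0,0,0,0,0,0,-1],
    [0,0,0,0,0,0,-1],
    [0,0,0,0,0,0,-1],
    [0,0,0,0,0,0,-1],
    [0,0,0,0,0,0,-1]
  ],
  "grip_force": 50
}}

```text
t: 24.77
tcp_pos: [0.6397, -0.0853, 0.0549]
tool_rot: [0.749, 0.663, 0.0, 0.0]
force: [-0.3, -0.6, 0.9]
finger_gap: 0.378
```

Run:
```python
from go import *
to([.6398,-.0845,.055],-.122+np.pi/2)
d=manip.snapshot("side"); crop(d,225,90,285,180,7,"pics/sc25.png")
d=manip.snapshot("wrist"); cv2.imwrite("pics/w25.png",d["frame"][:,:,::-1])
```

```text
t 24.77 tcp [ 0.6397 -0.0853  0.0549] yaw 1.4495 z [ 0. -0. -1.] F [-0.3 -0.6  0.9] gap 0.378
shift mm [ 0.8 -0.  -0.1]
turn [0.0004 0.0001 0.0007]
```

View pics/w25.png

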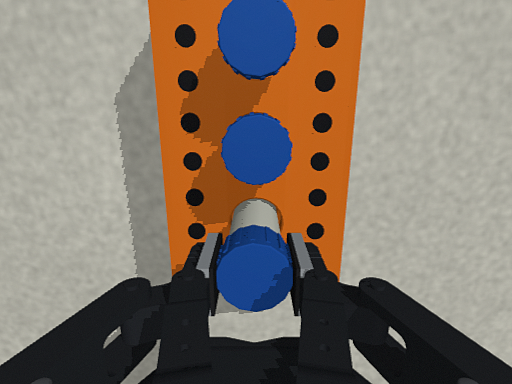

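View pics/sc25.png

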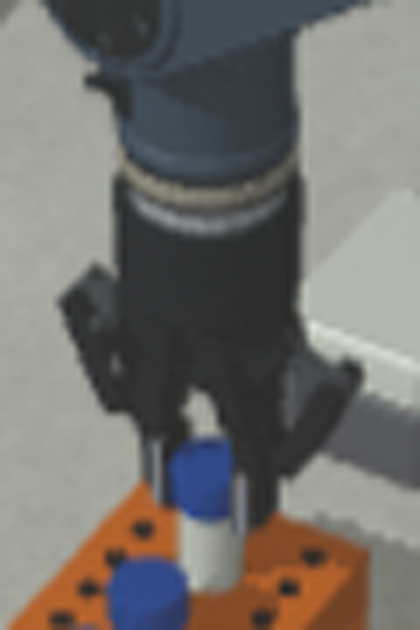

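Gripped: gap 0.378 ≈ 32 mm on the 34 mm cap, centred at column 254. Drawing straight up in small checked steps.

>>> {"name": "servo_tool", "arguments": {
  "motion": [
    [0,0,-4,0,0,0,-1],
    [0,0,-5,0,0,0,-1],
    [0,0,-5,0,0,0,-1],
    [0,0,0,0,0,0,-1]
  ]
}}

```text
t: 25.2
tcp_pos: [0.6395, -0.0851, 0.0697]
tool_rot: [0.749, 0.663, -0.0, -0.0]
force: [0.4, -0.2, -1.1]
finger_gap: 0.382
```

Run:
```python
from go import *
to([.6397,-.0853,.12],-.1213+np.pi/2)
```

```text
t 25.2 tcp [ 0.6395 -0.0851  0.0697] yaw 1.4496 z [-0.  0. -1.] F [ 0.4 -0.2 -1.1] gap 0.382
shift mm [ -0.1   0.2 -50.3]
turn [-0.0004 -0.0001  0.0001]
```

>>> {"name": "servo_tool", "arguments": {
  "motion": [
    [0,0,-5,0,0,0,-1],
    [0,0,-6,0,0,0,-1],
    [0,0,-6,0,0,0,-1],
    [0,0,-6,0,0,0,-1],
    [0,0,0,0,0,0,-1]
  ]
}}

```text
t: 25.62
tcp_pos: [0.6397, -0.0852, 0.096]
tool_rot: [0.749, 0.663, 0.0, 0.0]
force: [0.6, -0.6, -1.6]
finger_gap: 0.386
```

Run:
```python
from go import *
to([.6397,-.0853,.12],-.1213+np.pi/2)
```

```text
t 25.62 tcp [ 0.6397 -0.0852  0.096 ] yaw 1.4496 z [ 0.001 -0.    -1.   ] F [ 0.6 -0.6 -1.6] gap 0.386
shift mm [ -0.1  -0.  -24. ]
turn [0.0006 0.0001 0.0001]
```

>>> {"name": "servo_tool", "arguments": {
  "motion": [
    [0,0,-6,0,0,0,-1],
    [0,0,-6,0,0,0,-1],
    [0,0,-6,0,0,0,-1],
    [0,0,-6,0,0,0,-1],
    [0,0,-6,0,0,0,-1],
    [0,0,-6,0,0,0,-1],
    [0,0,0,0,0,0,-1]
  ]
}}

```text
t: 26.2
tcp_pos: [0.6399, -0.0853, 0.1366]
tool_rot: [0.749, 0.663, 0.0, 0.001]
force: [0.5, -0.9, 0.5]
finger_gap: 0.384
```

Run:
```python
from go import *
to([.6397,-.0853,.2],-.1213+np.pi/2)
d=manip.snapshot("side"); crop(d,195,60,315,240,3.3,"pics/sc26.png")
```

```text
t 26.2 tcp [ 0.6399 -0.0853  0.1366] yaw 1.4497 z [ 0.002 -0.    -1.   ] F [ 0.5 -0.9  0.5] gap 0.384
shift mm [ -0.1  -0.1 -63.4]
turn [0.0016 0.0003 0.0002]
```

View pics/sc26.png

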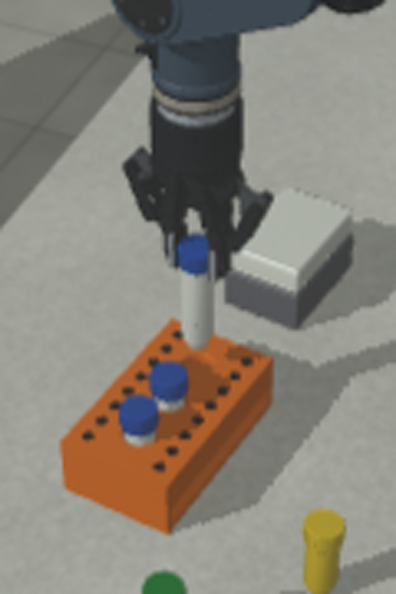

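The tube is fully out with its foot about 28 mm above the rack top, and the rack hasn't moved. Raising further.

>>> {"name": "servo_tool", "arguments": {
  "motion": [
    [0,0,-10,0,0,0,-1],
    [0,0,-14,0,0,0,-1],
    [0,0,-16,0,0,0,-1],
    [0,0,-16,0,0,0,-1],
    [0,0,-16,0,0,0,-1],
    [0,0,-16,0,0,0,-1],
    [0,0,-16,0,0,0,-1],
    [0,0,-14,0,0,0,-1],
    [0,0,-10,0,0,0,-1],
    [0,0,-5,0,0,0,-1],
    [0,0,0,0,0,0,-1]
  ]
}}

```text
t: 27.17
tcp_pos: [0.6368, -0.0844, 0.2767]
tool_rot: [0.749, 0.663, -0.002, -0.003]
force: [0.7, -0.4, -0.1]
finger_gap: 0.382
```

>>> {"name": "servo_tool", "arguments": {
  "motion": [
    [0,0,0,-0.05,0,0,-1],
    [0,0,0,-0.07,0,0,-1],
    [0,0,0,-0.08,0,0,-1],
    [0,0,0,-0.08,0,0,-1],
    [0,0,0,-0.08,0,0,-1],
    [0,0,0,-0.08,0,0,-1],
    [0,0,0,-0.08,0,0,-1],
    [0,0,0,-0.08,0,0,-1],
    [0,0,0,-0.07,0,0,-1],
    [0,0,0,-0.05,0,0,-1],
    [0,0,0,0,0,0,-1]
  ]
}}

```text
t: 28.08
tcp_pos: [0.6298, -0.0824, 0.2665]
tool_rot: [0.701, 0.619, 0.235, 0.264]
force: [-0.2, 0.2, -1.6]
finger_gap: 0.384
```

Run:
```python
from go import *
c=np.sqrt(.5); th=-.1213
x=np.array([-np.sin(th),np.cos(th),0]); z=np.array([np.cos(th)*c,np.sin(th)*c,-c]); y=np.cross(z,x)
to([.64,-.085,.28],None,Ro.from_matrix(np.c_[x,y,z])); print(manip.sense()["q"].round(2))
```

```text
t 28.08 tcp [ 0.6298 -0.0824  0.2665] yaw 1.4467 z [ 0.657 -0.08  -0.75 ] F [-0.2  0.2 -1.6] gap 0.384
shift mm [-1.3 16.7 -3.2]
turn [-0.0626 -0.     -0.0038]
[-0.41  0.26  1.95  0.69  0.3  -0.88]
```

>>> {"name": "servo_tool", "arguments": {
  "motion": [
    [0,2,0,-0.03,0,0,-1],
    [0,2,0,-0.02,0,0,-1],
    [0,0,0,-0.01,0,0,-1],
    [0,0,0,0,0,0,-1],
    [0,0,0,0,0,0,-1]
  ]
}}

```text
t: 28.5
tcp_pos: [0.6323, -0.0815, 0.2666]
tool_rot: [0.694, 0.612, 0.253, 0.281]
force: [0.0, -0.8, -1.2]
finger_gap: 0.384
```

Run:
```python
from go import *
to(); s=manip.sense(); R=Ro.from_quat(s["tool_rot"]); z=R.apply([0,0,1])
print("tilt deg",np.degrees(np.arccos(-z[2])),"qd",np.abs(s["qd"]).max())
print("foot z est",(s["tcp_pos"]+z*.048)[2]-.0145)
d=manip.snapshot("side"); cv2.imwrite("pics/s27.png",d["frame"][:,:,::-1]); crop(d,190,30,330,240,2.8,"pics/sc27.png")
d=manip.snapshot("top"); cv2.imwrite("pics/t27.png",d["frame"][:,:,::-1])
d=manip.snapshot("wrist"); cv2.imwrite("pics/w27.png",d["frame"][:,:,::-1])
```

```text
t 28.5 tcp [ 0.6323 -0.0815  0.2666] yaw 1.4487 z [ 0.696 -0.08  -0.714] F [ 0.  -0.8 -1.2] gap 0.384
tilt deg 44.47259400453716 qd 0.03152844122249782
foot z est 0.21779868411039097
```

View pics/s27.png

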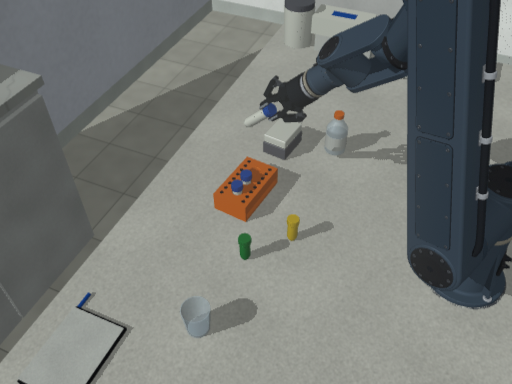

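View pics/sc27.png

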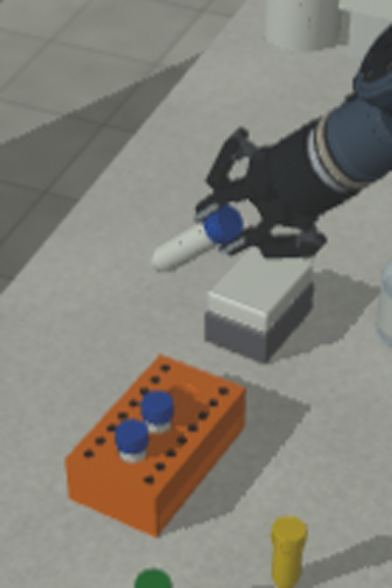

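View pics/t27.png

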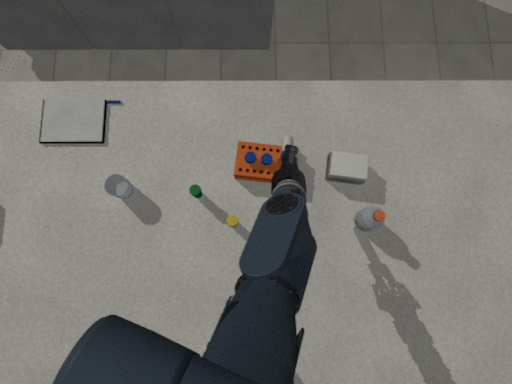

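View pics/w27.png

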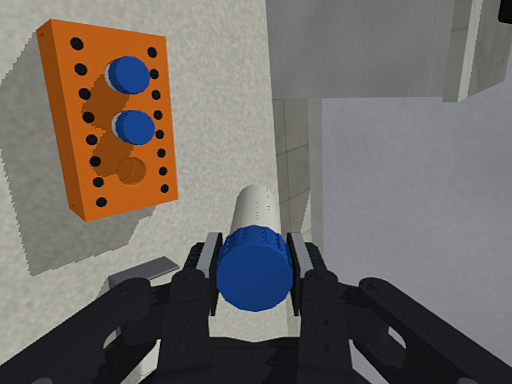

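Run:
```python
from station import manip
from meas import *
from scipy.spatial.transform import Rotation as Ro
s=manip.sense();R=Ro.from_quat(s["tool_rot"]);print(s["t"],s["tcp_pos"].round(4),s["finger_gap"])
w=manip.snapshot("wrist");d=manip.snapshot("side")
for n,c in(("wrist",w),("side",d)):
    print(n,[proj(c,s["tcp_pos"]+R.apply([0,0,z])).round(1) for z in(.048,0,-.067)])
crop(d,200,90,300,230,5.4*1,"pics/sc28a.png")
crop(d,235,90,285,135,12,"pics/sc28.png"); crop(d,205,150,285,225,8,"pics/sc29.png")
```

```text
28.65 [ 0.6325 -0.0816  0.2669] 0.38084060356688865
wrist [array([255.3, 194.9]), array([255.6, 217.4]), array([256.3, 275.5])]
side [array([246.4, 124.3]), array([256.7, 118.2]), array([272. , 109.1])]
```

View pics/sc28.png

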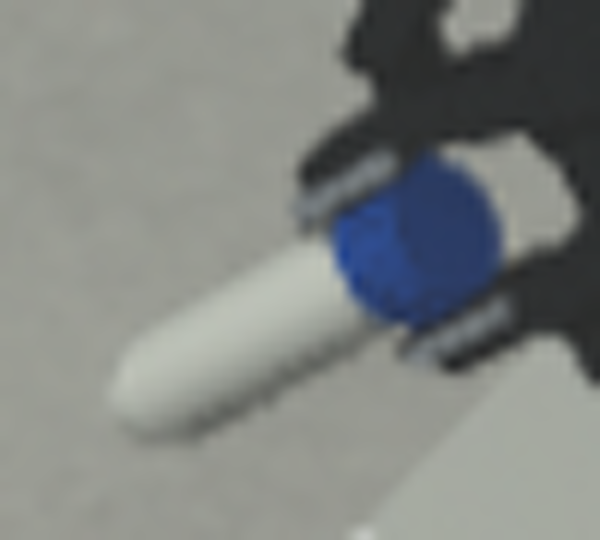

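View pics/sc29.png

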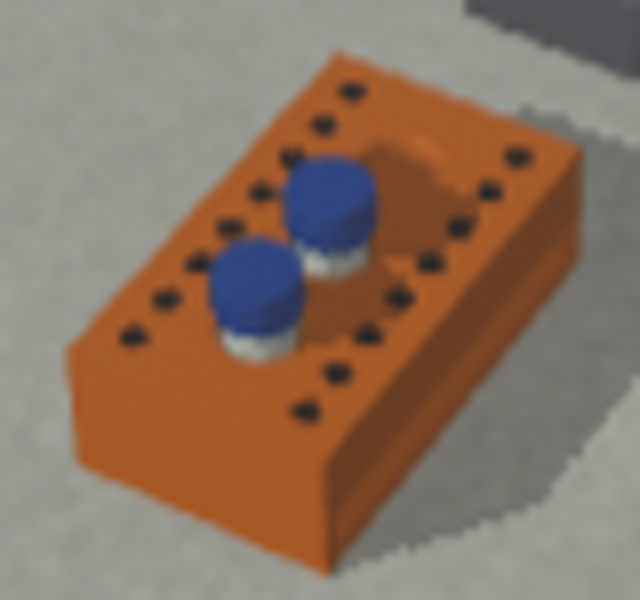

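Run:
```python
from station import manip
from meas import *
d=manip.snapshot("side"); S=lambda *c:fc(c,8,(205,150)); h=.062
o=[(d,S(66,348),(.055,.095,h)),(d,S(325,464),(-.055,.095,h)),(d,S(583,148),(-.055,-.095,h)),(d,S(338,52),(.055,-.095,h)),(d,S(78,464),(.055,.095,0)),(d,S(330,576),(-.055,.095,0)),(d,S(577,262),(-.055,-.095,0))]
x,r=fit(o,[.64,-.03,-.12]); print(x.round(4),np.abs(r).max().round(2))
# stop as seen by side initially (same cam)
S=lambda *c:fc(c,5,(205,150)); z=.025
ss=[(d,S(212,66),(.01,-.01,z)),(d,S(52,236),(.01,.17,z)),(d,S(66,242),(0,.17,z)),(d,S(65,267),(0,.17,0)),(d,S(352,124),(-.1,-.01,z))]
y,r=fit(ss,[.69,-.13,-.12]); print("stop",y.round(4),np.abs(r).max().round(2)); print("home",W(y[2])@[-.055,.095]+y[:2])
s=manip.sense();print(s["t"],np.abs(s["qd"]).max(),s["force"])
```

```text
[ 0.6487 -0.0373 -0.1186] 0.25
stop [ 0.6898 -0.1369 -0.1329] 1.18
home [ 0.64792528 -0.0354814 ]
28.8 0.006891707642169665 [-0.54544552  0.22402464 -1.66222617]
```

Run:
```python
from station import manip
print(manip.sign_off())
```

```text
the job is handed in; nothing more can be done
None
```

The rack is home in the corner stop and the arm is holding the tall tube up at about 45°. I handed the job in at about 29 s of the 67 s allowed.

**Rack:** I pushed it against the long wall, then against the short wall, then pressed it onto the long wall again. Resistance rose to 12–17 N at each wall, against about 3 N while sliding. The last camera fit put the rack within about 2 mm of the computed home, which is inside the camera error. The fitted rack and stop angles differ by about 0.014 rad in the side view and 0.001 rad in the top view. Once the rack was home it hid the walls from the cameras, so "flush" rests on the forces and those fits.

**Tall tube:** I gripped it by the cap and drew it straight up. It is held at 44.5° with the cap end higher and its lowest point about 0.22 m above the bench. The arm is still, and the side view shows the tube in line with the gripper.

**Other things:** Both short tubes are in the upright rack. In the last images the green and yellow tubes, bottle, tip box and beaker stand where they were.

**Disagreements:**
- **Finger position:** The fingertips were about 38 mm behind the reported TCP. My first pushing pass therefore went over the rack without touching it, and I corrected for the offset from then on.
- **Cameras:** The side and top cameras differ by about 4 mm in absolute position.

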